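# Move the washed-prints basket from the drip hooks to the dryer

## Task

The resin prints in the wire basket have finished dripping. Take the basket by its blue grip off the two hooks of the wash station, carry it level so that no print is spilled and without letting go of it or setting it down on the way, and hang it squarely on both hooks of the grey drying stand, its handle bar resting in the dips of the hooks. Once it hangs there and you have let go, press the green start button of the drying stand fully down, and leave everything else where it stands.

Things in the scene. Friction and masses are not known exactly. Their poses are not given: they have to be found in the camera images.
- basket: Wire basket, 100 (x) by 150 (y) by 60 mm high, open top, with three loose teal prints; 0.35 to 0.57 kg in all. Rigid hoop handle: thin uprights at y = +-75 mm and an 8 mm round bar along y, its axis 130 mm above the underside, with a blue round sleeve 18 mm thick, 60 mm long, at its middle to grip. Origin: centre of the underside. Hangs by the bar on the wash station's hooks; swings about the bar.
- basket_bar (a point): Centre of the blue grip, on the axis of the handle bar; basket axes.
- wash: Wash station, fixed: white housing 240 x 240 mm, translucent tub on it (165 x 205 mm, rim 107 mm high), posts at x = +105, y = +-55 mm. Raised amber cover over x = 0 to 125, y = +-100 mm, skirts down to 381 mm, sheet at 407 mm: front edge right above the bar, so a tool pointing straight down does not fit; lean it in from the front (-x, towards the robot). Origin on the table under the bar.
- wash_seat (a point): Bar's centre when hung centrally here, 260 mm above the table; axes of the station, y along the bar. Hooks: two 10 mm round arms at y = +-55 mm, inside the basket's uprights (12 mm side play). Each comes from its post, top 17 mm above this point, dips at x = 0 where the bar rests, and ends in a tip at x = -24 to -29 mm, also 17 mm high. To come out the bar must rise over 21 mm, then go to -x.
- dryer: Drying stand, fixed: grey blower housing, x = -160 to +110, y = +-120 mm, top 58 mm above the table, round fan guard on it (to 63 mm); two posts at x = +105, y = +-55 mm, 260 mm tall with a crossbar, and two hooks like the wash station's. Nothing above. Front: -x side. Origin on the table under the place of the hung bar; y along the bar.
- dryer_seat (a point): Where the bar's centre must come to lie: 230 mm above the table, axes of the drying stand. Hooks shaped as at wash_seat: arms at y = +-55 mm, dip at x = 0, tips at x = -24 to -29 mm rising 17 mm above this point.
- start (a joint): Green start button of the drying stand: 0 = up, 0.006 m = fully down; springs back; 5 N pushes it fully down. It moves straight down.
- start_top (a point): Centre of the top face of the green button, 32 mm across, 76 mm above the table, on the front deck of the drying stand (123 mm in front of the hung bar, 75 mm to its +y side; 73 mm in front of the hung basket).
- print_gear: Teal printed gear in the basket, 55 mm across, 26 mm high; origin centre of its underside.
- print_bracket: Teal printed angle bracket in the basket, 45 x 30 x 38 mm; origin centre of its underside.
- print_elbow: Teal printed pipe elbow in the basket, about 36 mm across, 35 mm high; origin centre of its underside.
- spray_bottle: Bystander, leave alone: white trigger spray bottle, 86 mm across, 225 mm tall; origin centre of its underside.
- scraper: Bystander, leave alone: black-handled steel scraper lying flat, about 205 mm long, 50 mm wide blade, 14 mm high; origin centre of its underside.
- pads_box: Bystander, leave alone: white and blue carton, 75 x 115 x 55 mm; origin centre of its underside.
- build_plate: Bystander, leave alone: dark printer build plate, 95 x 160 mm, with aluminium mounting block, 50 mm high; origin centre of its underside.
- wash_bottle: Bystander, leave alone: clear bottle with red cap, 64 mm across, 150 mm tall; origin centre of its underside.
- resin_bottle: Bystander, leave alone: black bottle with yellow label, 80 mm across, 200 mm tall; origin centre of its underside.
- glove_box: Bystander, leave alone: white and blue glove carton, 120 x 240 x 75 mm; origin centre of its underside.

How it is judged:
By the outcome, as a careful person would: the job done as asked, in the order asked, and still so for the second after the job is handed in, with the robot touching nothing.
It also fails if it takes over 69 s, if anything falls off the work surface, if the arm or the gripper's body presses on something with over 40 N, if the wrist force passes 120 N, or if a joint passes its speed limit or range.

## Robot

A 6-joint arm with a two-finger parallel gripper is mounted at the origin on the work surface. World frame = base frame: x ahead of the robot, y to its left, z up, the work surface at z = 0. Lengths are in m, angles in rad, forces in N, time in s.
With the tool pointing down it reaches from about 0.35 to 0.85 m from the base axis. Payload 8.1 kg.
Tool frame: the origin (TCP) lies midway between the tips of the shut fingers; the grasp point (between the pads) lies 19 mm behind it; z points along the fingers, y is the line along which they close (so a half turn about z gives the same grasp; the last joint's range is limited). The gripper opens to 93 mm and grips with 3 to 60 N. Pads are 15 mm wide; open, the fingers measure 128 mm over their backs; the gripper's body (75 mm by 188 mm) begins 65 mm behind the grasp point.
Start: joints at [1.112, 0.13, 1.488, -0, 1.523, -0.085], TCP at [0.219, 0.559, 0.219] pointing down, gripper open.
Joint ranges: [-2.96, 2.96], [-0.89, 2.26], [0.02, 2.5], [-1.34, 4.48], [0, 2.73], [-2.66, 2.66]. Speed limits (rad/s): [2.39, 2.39, 2.79, 3.14, 3.14, 3.14].

## Interface

Orientations are given as a rotation vector (axis times angle).
In Python, from plant import read_state, read_camera, camera_params, robot gives the robot as it stands.
- The arm moves only by the tool carry_out, never from a script. Its argument "targets" is a list of rows, each an object of numbers: "hand": the opening in per cent of the stroke, from 0 (shut) to 100 (fully open); "x", "y", "z": the shift along the tool's x, y, z in m; "ax", "ay", "az": the turn, a rotation vector about the tool's x, y, z in rad. In form: [{"hand": .., "x": .., "y": .., "z": .., "ax": .., "ay": .., "az": ..}, ...]. A call has 1 to 8 rows; each row is the pose to reach, as a shift and turn from the pose commanded when the call began, along the tool's axes at that moment; what a row does not reach only later rows make up. A row lasts 1/8 s, in which the tool goes at most 62.5 mm and 10.7 degrees, less where a joint would pass 70% of its speed; a pose out of reach is approached as far as the arm can. A call with a gripper value outside its range is refused whole. The fingers move at their own pace and stop on an object; "newtons" is the grip in N (left out, the last holds). Time passes only in rows, so rows that repeat a pose let the fingers close. It gives the time, the measured TCP pose, the force, the opening and the grip force at its end, in the units of the state.
- read_state(): the state, without advancing time (a new reading comes with each control period).
- read_camera(name): name is "side" or "top"; returns (picture, depth): 420x560x3 uint8, blue, green, red; 420x560 float32, m along the optical axis (not along the pixel's ray), 0 where there is no reading.
- camera_params(name): a dict with "fx", "fy", "cx", "cy" (pixels), "position" and "rotation" of the camera in the world. Camera axes: x right, y up, looking along -z (the intrinsics and any distortion apply to the point x, -y, -z); pixel columns grow to the right and rows downward; lengths in m; the calibration is good to about 2 mm. A picture is of the moment at which its call begins. camera_params takes no time and is no camera call.
- robot.close_job(): hands the job in; it is judged then, once.
The state is a dict: "t": time; "q": joint angles; "dq": joint speeds; "joint_torque": joint torques, N m; "tool_pos": TCP position; "orientation": TCP orientation; "force": force on the tool from outside, world axes, zero at the start; "wrist_torque": the same for the moment, N m; "opening": finger opening in m; "gripper_force": force on a finger pad.
Only numpy, scipy, OpenCV 4.12 (cv2) and the standard library are available. Lean on these libraries where they do the work, as an engineer would, in place of code of your own. Each camera call takes 0.05 s, during which the arm holds its last target. There are 200 camera calls.

## Working session

There is one attempt and no reset: what is moved stays moved. The work goes in short steps, Python scripts to look and compute and a tool call to move; the robot and the scene stay as the last step left them, time stands still between calls to the robot, and variables do not carry over. Pictures are saved under pics/ and viewed, at most 10 in all, crops included, and the job is handed in when it is done.

Besides the shell and the picture viewer there is one more tool, called after "Call:" as name([rows], argument=value, ...), one row to a line, values as JSON. carry_out: Moves the arm, as the interface text tells. Its arguments: {"type":"object","properties":{"targets":{"type":"array","items":{"type":"object","properties":{"hand":{"type":"number"},"x":{"type":"number"},"y":{"type":"number"},"z":{"type":"number"},"ax":{"type":"number"},"ay":{"type":"number"},"az":{"type":"number"}}}},"newtons":{"type":"number"}},"required":["targets"]}

```bash
ls; mkdir -p pics; cat > h.py <<'E'
import numpy as np, cv2
from plant import read_state, read_camera, camera_params, robot
from scipy.spatial.transform import Rotation as R
def shot(n,f):
    im,d=read_camera(n); cv2.imwrite(f'pics/{f}.png',im); np.savez(f'pics/{f}.npz',im=im,d=d); return im,d
def cam(n):
    p=camera_params(n); return p,np.array(p['position']),np.array(p['rotation']).reshape(3,3) if np.size(p['rotation'])==9 else R.from_rotvec(p['rotation']).as_matrix()
def pts(n,u,v,d):
    p,o,M=cam(n); u=np.asarray(u,float);v=np.asarray(v,float)
    c=np.stack([(u-p['cx'])/p['fx']*d,-(v-p['cy'])/p['fy']*d,-d*np.ones_like(u)],-1)
    return o+c@M.T
def ray(n,u,v,z):
    p,o,M=cam(n); r=M@np.array([(u-p['cx'])/p['fx'],-(v-p['cy'])/p['fy'],-1]); return o+r*(z-o[2])/r[2]
def cloud(n,d):
    v,u=np.mgrid[:d.shape[0],:d.shape[1]]; return pts(n,u,v,d[...,None][...,0]) if 0 else np.stack([*np.moveaxis(_c(n,u,v,d),-1,0)],-1)
def _c(n,u,v,d):
    p,o,M=cam(n)
    return o+np.stack([(u-p['cx'])/p['fx']*d,-(v-p['cy'])/p['fy']*d,-d],-1)@M.T
E
sed -i '/^def cloud/,/return pts(n,u,v,d\[/d' h.py; sed -i 's/^def _c(n,u,v,d):/def cloud(n,d):\n    v,u=np.mgrid[:d.shape[0],:d.shape[1]]/' h.py
python3 - <<'E'
from h import *
for n in('side','top'):
    shot(n,n+'0'); print(camera_params(n))
print(read_state())
E
```

```text
pics
{'fx': 526.9875989846698, 'fy': 526.9875989846698, 'cx': 276.224468122897, 'cy': 214.35471721598816, 'position': array([ 0.01809041, -0.99085355,  1.21927423]), 'rotation': array([ 0.83198837, -0.20158242, -0.44260796])}
{'fx': 390.9278093040077, 'fy': 390.9278093040077, 'cx': 270.3708048161477, 'cy': 208.85302882298598, 'position': array([0.44188352, 0.06529131, 1.44520262]), 'rotation': array([ 0.07116341, -0.05928572, -1.55712435])}
{'t': 0.1, 'q': array([ 1.11162744e+00,  1.31092569e-01,  1.48915510e+00, -2.47382732e-05,
        1.52303104e+00, -8.54361227e-02]), 'dq': array([ 0.0014205 , -0.00288178, -0.00107524, -0.00066796, -0.00350989,
        0.00132506]), 'joint_torque': array([ 1.09024288e-03, -5.61343288e+01, -4.93095160e+01,  7.70324632e-02,
        2.91220093e-02, -5.29996714e-05]), 'tool_pos': array([0.21883242, 0.55811119, 0.21769662]), 'orientation': array([-5.83565553e-01, -3.08647851e+00,  2.56094359e-03]), 'force': array([ 0.66763517, -0.29052085, -0.42798601]), 'wrist_torque': array([ 0.00189339, -0.00018459, -0.04716766]), 'gripper_force': 0.0, 'opening': 0.09310203774829479}
```

View pics/side0.png

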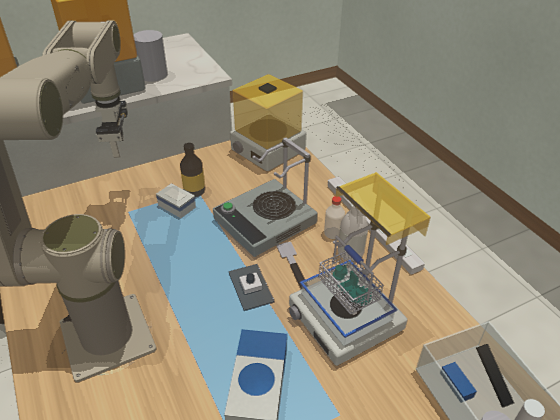

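View pics/top0.png

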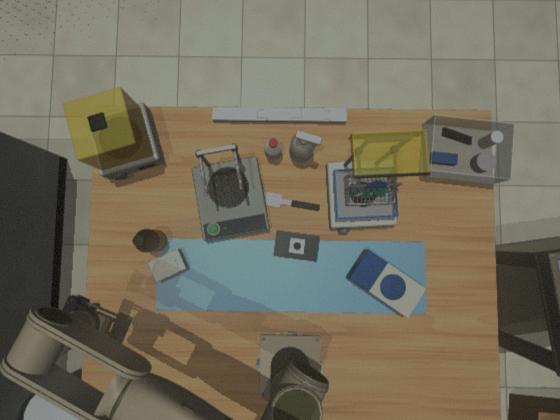

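Side view: blue grip at about (355,256), dryer hooks at about (295,165), button at (228,207). Top view: grip at about (376,186), dryer posts at (200,152) and (237,150), button at (213,229). Next I measure these.

```bash
python3 - <<'E'
from h import *
np.set_printoptions(precision=4,suppress=True)
def ext(n,box,lo,hi,zr=None):
    f=np.load(f'pics/{n}0.npz'); im,d=f['im'],f['d']; hsv=cv2.cvtColor(im,cv2.COLOR_BGR2HSV)
    m=cv2.inRange(hsv,lo,hi)>0; b=np.zeros_like(m); x0,y0,x1,y1=box; b[y0:y1,x0:x1]=1; m&=b
    C=cloud(n,d)
    if zr: m&=(C[...,2]>zr[0])&(C[...,2]<zr[1])&(d>0)
    v,u=np.nonzero(m); return u,v,C[v,u]
for n,bx,bb in(('side',(335,240,375,270),(215,198,240,215)),('top',(355,175,395,195),(203,220,222,238))):
    u,v,P=ext(n,bx,(105,120,40),(130,255,255),(.22,.30))
    print(n,'grip',len(u),u.mean(),v.mean(),P.mean(0),ray(n,u.mean(),v.mean(),.26)); 
    if len(u)>5:
        c=P-P.mean(0); w=np.linalg.svd(c[:,:2],full_matrices=False)[2][0]; print(' ax deg',np.degrees(np.arctan2(-w[0],w[1])),'ends',P[np.argmin(P[:,1])],P[np.argmax(P[:,1])],P[:,2].max())
    u,v,P=ext(n,bb,(45,80,40),(85,255,255)); print(' btn',len(u),u.mean(),v.mean(),P.mean(0),ray(n,u.mean(),v.mean(),.076))
# dryer structures, from both clouds
for n in('side','top'):
    f=np.load(f'pics/{n}0.npz'); C=cloud(n,f['d']).reshape(-1,3)[f['d'].ravel()>0]
    D=C[(C[:,0]>.35)&(C[:,0]<.85)&(C[:,1]>.05)&(C[:,1]<.40)]
    H=D[(D[:,2]>.052)&(D[:,2]<.066)]
    r=cv2.minAreaRect(H[:,:2].astype(np.float32)); print(n,'house',r,len(H))
    T=D[(D[:,2]>.215)&(D[:,2]<.30)]; print(' hooks/posts',len(T)); 
    if len(T): print(T[np.argsort(T[:,1])][::max(1,len(T)//40)])
    W=C[(C[:,0]>.3)&(C[:,0]<.9)&(C[:,1]>-.5)&(C[:,1]<-.1)]
    T=W[(W[:,2]>.395)&(W[:,2]<.42)]; print(' cover',len(T), cv2.minAreaRect(T[:,:2].astype(np.float32)) if len(T)>5 else '')
    T=W[(W[:,2]>.24)&(W[:,2]<.275)]; print(' washhook lvl',len(T)); 
E
```

```text
side grip 4 353.75 252.0 [ 0.6192 -0.2469  0.2685] [ 0.6246 -0.2406  0.26  ]
 btn 45 227.37777777777777 205.3111111111111 [0.4832 0.2743 0.0802] [0.4849 0.2789 0.076 ]
top grip 0 nan nan [nan nan nan] [nan nan nan]
 btn 53 212.56603773584905 228.45283018867926 [0.4844 0.2774 0.0804] [0.4846 0.278  0.076 ]
side house ((0.5538294911384583, 0.2270352691411972), (0.31151527166366577, 0.43601927161216736), 84.36212158203125) 3673
 hooks/posts 499
[[0.6233 0.1587 0.2287]
 [0.6159 0.1645 0.2312]
 [0.6034 0.1673 0.2451]
 [0.622  0.1694 0.2219]
 [0.6338 0.1721 0.2277]
 [0.6665 0.1743 0.2424]
 [0.6573 0.1769 0.2399]
 [0.6935 0.1781 0.2426]
 [0.6797 0.1792 0.2464]
 [0.6877 0.1803 0.2392]
 [0.6883 0.182  0.2495]
 [0.6782 0.1827 0.2407]
 [0.7328 0.1845 0.2528]
 [0.7336 0.1864 0.259 ]
 [0.7275 0.1876 0.2487]
 [0.7261 0.19   0.2281]
 [0.7237 0.195  0.2644]
 [0.7313 0.2018 0.2617]
 [0.7222 0.2108 0.2513]
 [0.7193 0.2194 0.2623]
 [0.7201 0.2268 0.2498]
 [0.7204 0.2347 0.2603]
 [0.7207 0.2419 0.2597]
 [0.7182 0.2505 0.2553]
 [0.7163 0.2602 0.2461]
 [0.7128 0.2679 0.2582]
 [0.5913 0.271  0.2358]
 [0.62
[... 1183 characters left out ...]
[0.726  0.2631 0.263 ]
 [0.7204 0.2696 0.2602]
 [0.5994 0.2738 0.2348]
 [0.599  0.2765 0.2374]
 [0.7199 0.2786 0.2618]
 [0.6337 0.2806 0.2369]
 [0.7108 0.2817 0.2602]
 [0.7159 0.284  0.2654]
 [0.6101 0.2852 0.2249]
 [0.6244 0.2869 0.2353]
 [0.6628 0.2885 0.2498]
 [0.7072 0.29   0.2481]
 [0.6815 0.292  0.2501]
 [0.6917 0.2929 0.2467]
 [0.6846 0.2952 0.2501]
 [0.7042 0.2963 0.247 ]
 [0.6915 0.2991 0.2473]
 [0.7255 0.3025 0.2506]
 [0.7074 0.3091 0.246 ]]
 cover 3505 ((0.6824613213539124, -0.24708878993988037), (0.1260831505060196, 0.2024339735507965), 3.422098398208618)
 washhook lvl 285<stdin>:11: RuntimeWarning: Mean of empty slice.
  ret = ret.dtype.type(ret / rcount)
  ret = um.true_divide(
```

```bash
python3 - <<'E'
import cv2,numpy as np
a=cv2.imread('pics/side0.png')[160:360,280:430]; b=cv2.imread('pics/top0.png')[130:250,180:420]
a=cv2.resize(a,None,fx=2.6,fy=2.6,interpolation=2); b=cv2.resize(b,(400,200),interpolation=2)
b=cv2.resize(cv2.imread('pics/top0.png')[130:245,320:430],None,fx=3.6,fy=3.6,interpolation=2); b=cv2.convertScaleAbs(b,alpha=1.6)
h=max(a.shape[0],b.shape[0]); o=np.zeros((h,a.shape[1]+b.shape[1],3),np.uint8); o[:a.shape[0],:a.shape[1]]=a;o[:b.shape[0],a.shape[1]:]=b
cv2.imwrite('pics/crop1.png',o);print(o.shape)
E
```

```text
(520, 786, 3)
```

View pics/crop1.png

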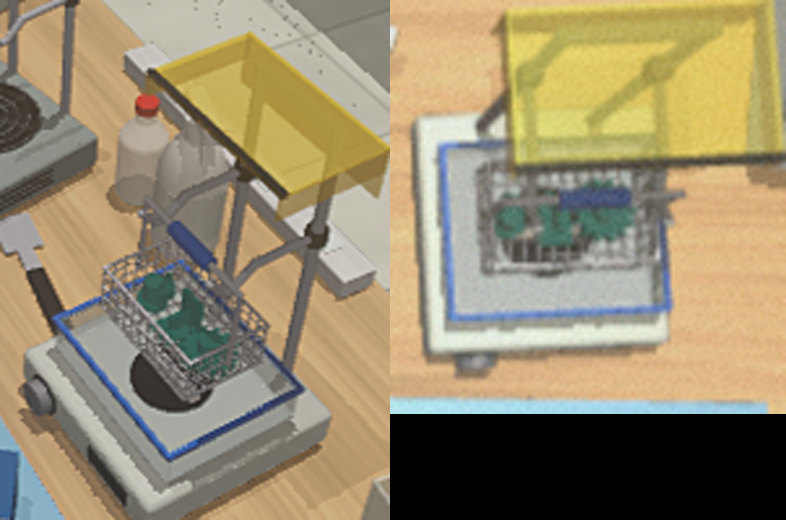

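Crop: the grip is at about (353.8,254) in the side view and (377,185) in the top view, hung and clear of the cover. I'll refine these, fit the stand's axes and plan the poses.

```bash
cat >> h.py <<'E'
def tool(yaw,lean):  # lean from vertical, degrees; tool y forward-up
    f,y=np.radians(lean),np.radians(yaw)
    b=[np.cos(f),0,np.sin(f)]; a=[np.sin(f),0,-np.cos(f)]
    return R.from_euler('z',y)*R.from_matrix(np.array([[0,1,0],b,a]).T)
def move(p,Rt,st=None):
    st=st or read_state(); R0=R.from_rotvec(st['orientation'])
    s=R0.inv().apply(np.array(p)-st['tool_pos']); w=(R0.inv()*Rt).as_rotvec()
    print('shift',s.round(4),'turn',w.round(4),'|s|',np.linalg.norm(s).round(3),'deg',np.degrees(np.linalg.norm(w)).round(1))
def show():
    s=read_state(); print(s['t'],s['tool_pos'].round(4),'opening',round(s['opening'],4),'grip',round(s['gripper_force'],1),'F',s['force'].round(1),'q',s['q'].round(2))
E
python3 - <<'E'
from h import *
np.set_printoptions(precision=4,suppress=True)
L=[]
for n,bx in(('side',(335,240,375,270)),('top',(355,175,398,195))):
    im=np.load(f'pics/{n}0.npz')['im'].astype(int); x0,y0,x1,y1=bx; s=im[y0:y1,x0:x1]
    m=(s[...,0]>s[...,2]*1.45)&(s[...,0]>s[...,1]*1.25)
    k,l,st,_=cv2.connectedComponentsWithStats(m.astype(np.uint8)); i=1+np.argmax(st[1:,4]); v,u=np.nonzero(l==i); u=u+x0;v=v+y0
    P=np.array([ray(n,a,b,.26) for a,b in zip(u,v)]); w=np.linalg.svd(P[:,:2]-P[:,:2].mean(0),full_matrices=False)[2][0]
    print(n,len(u),u.mean(),v.mean(),P.mean(0),'yaw',np.degrees(np.arctan(-w[0]/w[1])),'len',np.ptp((P[:,:2]-P[:,:2].mean(0))@w))
    p,o,M=cam(n); r=P.mean(0)-o; L.append((o,r/np.linalg.norm(r)))
(o1,d1),(o2,d2)=L; t=np.linalg.lstsq(np.stack([d1,-d2],1),o2-o1,rcond=None)[0]; print('tri',o1+d1*t[0],o2+d2*t[1])
for n in('side','top'):
    f=np.load(f'pics/{n}0.npz'); C=cloud(n,f['d']).reshape(-1,3)[f['d'].ravel()>0]
    box=lambda x0,x1,y0,y1,z0,z1:C[(C[:,0]>x0)&(C[:,0]<x1)&(C[:,1]>y0)&(C[:,1]<y1)&(C[:,2]>z0)&(C[:,2]<z1)]
    def fit(T,k): 
        vx,vy,x,y=cv2.fitLine(T[:,:2].astype(np.float32),cv2.DIST_HUBER,0,.01,.01).ravel(); return np.degrees(np.arctan(vy/vx) if k else np.arctan(-vx/vy)),x,y,len(T)
    print(n,'cross',fit(box(.69,.76,.195,.285,.25,.27),0),'armR',fit(box(.60,.70,.14,.21,.215,.255),1),'armL',fit(box(.58,.69,.25,.32,.215,.255),1))
    for nm,b in(('bottle',(.3,.6,.36,.6,.08,.22)),('pads',(.3,.5,.3,.45,.045,.06)),('tall mid',(.55,.85,-.1,.13,.1,.3))):
        T=box(*b); print('  ',nm,len(T),T.min(0) if len(T) else'',T.max(0) if len(T) else '')
E
```

```text
side 123 352.9756097560976 253.65853658536585 [ 0.6196 -0.2445  0.26  ] yaw 0.8223252807806634 len 0.06725369773885287
top 70 376.8142857142857 184.5857142857143 [ 0.619 -0.249  0.26 ] yaw 2.4594154788583693 len 0.055117369004260744
tri [ 0.6172 -0.2474  0.2637] [ 0.6184 -0.2479  0.2641]
side cross (np.float32(10.006134), np.float32(0.7197411), np.float32(0.24038444), 118) armR (np.float32(11.318271), np.float32(0.6599055), np.float32(0.17528655), 104) armL (np.float32(11.215206), np.float32(0.64469707), np.float32(0.2837769), 104)
   bottle 614 [0.399  0.4475 0.0801] [0.4803 0.5121 0.2064]
   pads 365 [0.3018 0.3022 0.0451] [0.4921 0.4499 0.06  ]
   tall mid 842 [ 0.7337 -0.0887  0.1   ] [0.8164 0.0894 0.2228]
top cross (np.float32(10.613277), np.float32(0.7241656), np.float32(0.2394444), 142) armR (np.float32(10.742543), np.float32(0.6499994), np.float32(0.17582555), 101) armL (np.float32(11.507545), np.float32(0.6375338), np.float32(0.28520736), 114)
   bottle 527 [0.4036 0.4556 0.0803] [0.4796 0.5301 0.207 ]
   pads 457 [0.3121 0.3006 0.0454] [0.4972 0.45   0.06  ]
   tall mid 790 [ 0.7363 -0.0832  0.1005] [0.8119 0.0979 0.2306]
```

```bash
python3 - <<'E'
from h import *
st=read_state()
move([.25,.53,.42],R.from_rotvec(st['orientation']))
move([.42,.12,.42],tool(15,40))
E
```

```text
shift [-0.0393 -0.0151 -0.2023] turn [0. 0. 0.] |s| 0.207 deg 0.0
shift [-0.3472 -0.3348 -0.2018] turn [-0.6473 -0.3254  0.8962] |s| 0.523 deg 66.0
```

Call:
carry_out([
  {"hand":43,"x":-0.015,"y":-0.005,"z":-0.07,"ax":0,"ay":0,"az":0},
  {"hand":43,"x":-0.03,"y":-0.01,"z":-0.13,"ax":0,"ay":0,"az":0},
  {"hand":43,"x":-0.04,"y":-0.015,"z":-0.19,"ax":0,"ay":0,"az":0},
  {"hand":43,"x":-0.09,"y":-0.05,"z":-0.2,"ax":-0.1,"ay":-0.05,"az":0.13},
  {"hand":43,"x":-0.14,"y":-0.1,"z":-0.2,"ax":-0.2,"ay":-0.1,"az":0.28},
  {"hand":43,"x":-0.18,"y":-0.14,"z":-0.2,"ax":-0.3,"ay":-0.15,"az":0.42},
  {"hand":43,"x":-0.23,"y":-0.18,"z":-0.2,"ax":-0.4,"ay":-0.2,"az":0.55},
  {"hand":43,"x":-0.27,"y":-0.23,"z":-0.2,"ax":-0.5,"ay":-0.25,"az":0.69},
])

```text
t: 1.1
tool_pos: [0.3847, 0.2511, 0.4185]
orientation: [1.417, 2.347, 0.617]
force: [1.9, -1.3, -0.5]
opening: 0.0401
gripper_force: 0.0
```

```bash
python3 - <<'E'
from h import *
show(); a=tool(3,65).as_matrix()[:,2]; S=np.array([.6185,-.248,.261])
move(S-.091*a,tool(3,65))
E
```

```text
1.1 [0.3847 0.2511 0.4185] opening 0.0401 grip 0.0 F [ 1.9 -1.3 -0.5] q [ 0.53 -0.81  1.96 -0.08  1.44  0.04]
shift [-0.5099 -0.1561  0.0783] turn [-0.5651 -0.2768  0.3235] |s| 0.539 deg 40.5
```

Call:
carry_out([
  {"hand":43,"x":-0.06,"y":-0.02,"z":0.01,"ax":-0.07,"ay":-0.03,"az":0.04},
  {"hand":43,"x":-0.115,"y":-0.035,"z":0.017,"ax":-0.13,"ay":-0.06,"az":0.07},
  {"hand":43,"x":-0.17,"y":-0.05,"z":0.025,"ax":-0.19,"ay":-0.09,"az":0.11},
  {"hand":43,"x":-0.23,"y":-0.07,"z":0.035,"ax":-0.25,"ay":-0.12,"az":0.14},
  {"hand":43,"x":-0.285,"y":-0.085,"z":0.043,"ax":-0.31,"ay":-0.155,"az":0.18},
  {"hand":43,"x":-0.34,"y":-0.105,"z":0.052,"ax":-0.38,"ay":-0.185,"az":0.215},
  {"hand":43,"x":-0.395,"y":-0.12,"z":0.06,"ax":-0.44,"ay":-0.215,"az":0.25},
  {"hand":43,"x":-0.45,"y":-0.138,"z":0.07,"ax":-0.5,"ay":-0.245,"az":0.285},
])

```text
t: 2.1
tool_pos: [0.5186, -0.1913, 0.3136]
orientation: [1.486, 1.662, 0.961]
force: [0.8, 0.3, -0.8]
opening: 0.0403
gripper_force: 0.0
```

```bash
python3 - <<'E'
from h import *
show(); a=tool(3,65).as_matrix()[:,2]; S=np.array([.6185,-.248,.261])
move(S-.091*a,tool(3,65))
E
```

```text
2.1 [ 0.5186 -0.1913  0.3136] opening 0.0403 grip 0.0 F [ 0.8  0.3 -0.8] q [-1.04 -0.81  2.41  1.04  1.17 -1.4 ]
shift [-0.0621 -0.0081  0.0175] turn [-0.0649 -0.0305  0.041 ] |s| 0.065 deg 4.7
```

Call:
carry_out([
  {"hand":43,"x":-0.03,"y":-0.004,"z":0.009,"ax":-0.03,"ay":-0.015,"az":0.02},
  {"hand":43,"x":-0.062,"y":-0.008,"z":0.0175,"ax":-0.065,"ay":-0.03,"az":0.041},
  {"hand":43,"x":-0.062,"y":-0.008,"z":0.0175,"ax":-0.065,"ay":-0.03,"az":0.041},
  {"hand":43,"x":-0.062,"y":-0.008,"z":0.0175,"ax":-0.065,"ay":-0.03,"az":0.041},
])

```text
t: 2.6
tool_pos: [0.5373, -0.2488, 0.2995]
orientation: [1.491, 1.577, 1.002]
force: [-0.7, 0.6, 0.4]
opening: 0.0398
gripper_force: 0.0
```

```bash
python3 - <<'E'
from h import *
show(); a=tool(3,65).as_matrix()[:,2]; S=np.array([.6185,-.248,.261])
move(S-.091*a,tool(3,65));move(S+.019*a,tool(3,65))
im,_=shot('side','s1'); im2,_=shot('top','t1')
o=np.hstack([cv2.resize(im[150:320,260:430],(500,500)),cv2.resize(im2[110:260,320:420],(300,450))[:450].copy() if 0 else cv2.resize(im2[110:260,320:410],(300,500))]); cv2.imwrite('pics/c2.png',o)
E
```

```text
2.6 [ 0.5373 -0.2488  0.2995] opening 0.0398 grip 0.0 F [-0.7  0.6  0.4] q [-1.09 -0.58  2.34  1.17  1.11 -1.57]
shift [-0.0034 -0.0006 -0.0012] turn [-0.0043 -0.006   0.0002] |s| 0.004 deg 0.4
shift [-4.100e-03 -1.000e-04  1.088e-01] turn [-0.0043 -0.006   0.0002] |s| 0.109 deg 0.4
```

View pics/c2.png

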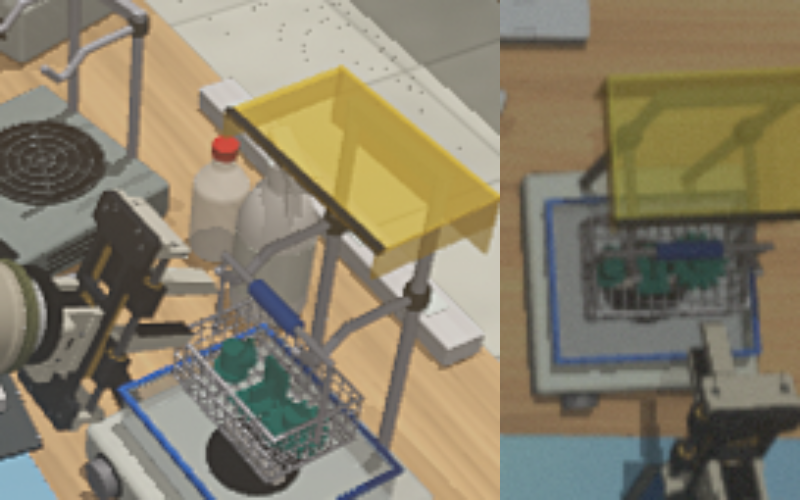

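The fingers straddle the height of the grip (blue at crop (275,305) on the left) and point straight at it. Advance and grip.

Call:
carry_out([
  {"hand":43,"x":-0.004,"y":0,"z":0.03},
  {"hand":43,"x":-0.004,"y":0,"z":0.06},
  {"hand":43,"x":-0.004,"y":0,"z":0.085},
  {"hand":43,"x":-0.004,"y":0,"z":0.1},
  {"hand":43,"x":-0.004,"y":0,"z":0.109},
  {"hand":43,"x":-0.004,"y":0,"z":0.109},
])

```text
schema error: expected keys hand, x, y, z, ax, ay, az
```

```bash
python3 - <<'E'
from h import *
show(); a=tool(3,65).as_matrix()[:,2]; S=np.array([.6185,-.248,.261])
move(S+.019*a,tool(3,65))
im,_=shot('side','s2'); im2,_=shot('top','t2')
o=np.hstack([cv2.resize(im[190:300,300:410],(500,500)),cv2.resize(im2[130:230,340:400],(300,500))]); cv2.imwrite('pics/c3.png',o)
E
```

```text
2.7 [ 0.5376 -0.2486  0.3006] opening 0.0399 grip 0.0 F [-0.  -0.1  0.7] q [-1.09 -0.58  2.34  1.17  1.11 -1.57]
shift [-0.0043 -0.0014  0.109 ] turn [-0.0032 -0.0057  0.0024] |s| 0.109 deg 0.4
```

View pics/c3.png

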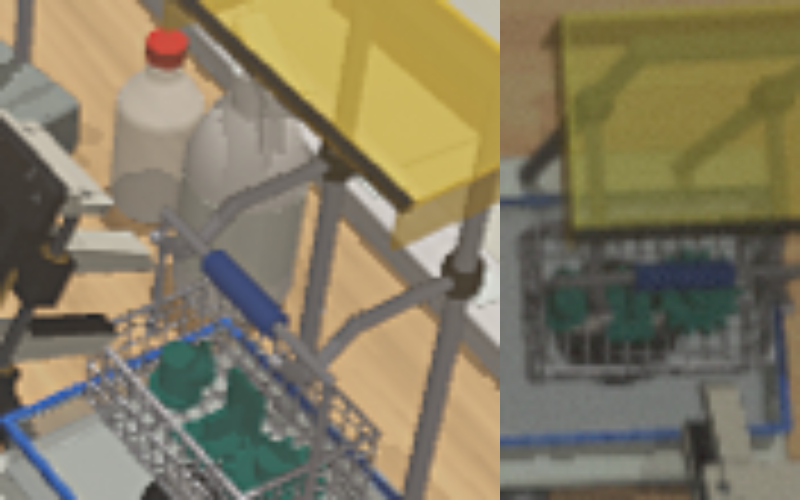

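The move was refused because each row needs every key, so the picture only shows the unmoved scene, with the grip clear ahead of the fingers. Resending.

Call:
carry_out([
  {"hand":43,"x":-0.004,"y":-0.001,"z":0.03,"ax":0,"ay":0,"az":0},
  {"hand":43,"x":-0.004,"y":-0.001,"z":0.06,"ax":0,"ay":0,"az":0},
  {"hand":43,"x":-0.004,"y":-0.001,"z":0.085,"ax":0,"ay":0,"az":0},
  {"hand":43,"x":-0.004,"y":-0.001,"z":0.1,"ax":0,"ay":0,"az":0},
  {"hand":43,"x":-0.004,"y":-0.001,"z":0.109,"ax":0,"ay":0,"az":0},
  {"hand":43,"x":-0.004,"y":-0.001,"z":0.109,"ax":0,"ay":0,"az":0},
])

```text
t: 3.55
tool_pos: [0.6359, -0.2471, 0.2527]
orientation: [1.489, 1.577, 1.002]
force: [0.2, 0.3, 0.4]
opening: 0.04
gripper_force: 0.0
```

```bash
python3 - <<'E'
from h import *
show(); a=tool(3,65).as_matrix()[:,2]; S=np.array([.6185,-.248,.261])
move(S+.019*a,tool(3,65))
im,_=shot('side','s3'); im2,_=shot('top','t3')
o=np.hstack([cv2.resize(im[190:300,300:410],(500,500)),cv2.resize(im2[130:230,340:400],(300,500))]); cv2.imwrite('pics/c4.png',o)
E
```

```text
3.55 [ 0.6359 -0.2471  0.2527] opening 0.04 grip 0.0 F [0.2 0.3 0.4] q [-0.87 -0.27  2.21  1.31  0.85 -1.7 ]
shift [ 0.      0.0002 -0.0003] turn [-0.0033 -0.0059  0.0013] |s| 0.0 deg 0.4
```

View pics/c4.png

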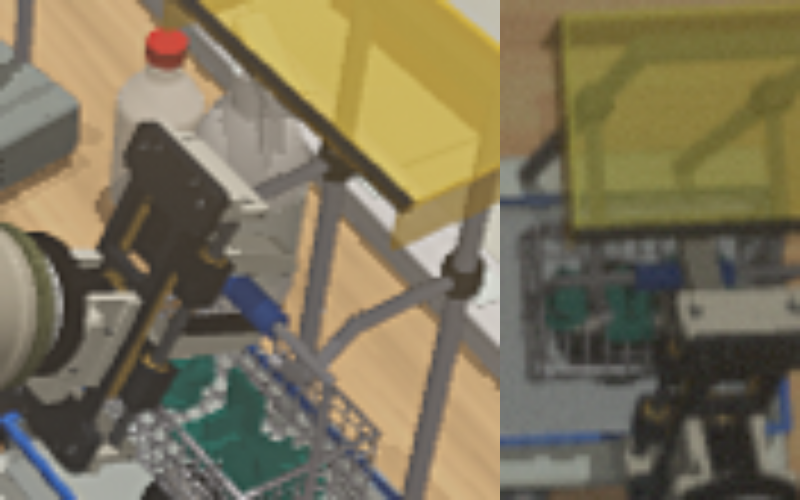

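The fingers straddle the sleeve (blue visible on both sides, crop top (640..735,275)). Close with 45 N.

Call:
carry_out([
  {"hand":10,"x":0,"y":0,"z":0,"ax":0,"ay":0,"az":0},
  {"hand":10,"x":0,"y":0,"z":0,"ax":0,"ay":0,"az":0},
  {"hand":10,"x":0,"y":0,"z":0,"ax":0,"ay":0,"az":0},
  {"hand":10,"x":0,"y":0,"z":0,"ax":0,"ay":0,"az":0},
  {"hand":10,"x":0,"y":0,"z":0,"ax":0,"ay":0,"az":0},
], newtons=45)

```text
t: 4.28
tool_pos: [0.6356, -0.2479, 0.2523]
orientation: [1.49, 1.576, 1.002]
force: [-1.0, -0.7, 0.2]
opening: 0.0168
gripper_force: 45.0
```

```bash
python3 - <<'E'
from h import *
show(); st=read_state(); p=st['tool_pos']; Rt=R.from_rotvec(st['orientation'])
c=np.cos(np.radians(3));s=np.sin(np.radians(3))
move(p+[0,0,.034],Rt); move(p+np.array([-.1*c,-.1*s,.05]),Rt)
E
```

```text
4.275 [ 0.6356 -0.2479  0.2523] opening 0.0168 grip 45.0 F [-1.  -0.7  0.2] q [-0.87 -0.27  2.21  1.31  0.84 -1.7 ]
shift [ 0.0001  0.0308 -0.0145] turn [0. 0. 0.] |s| 0.034 deg 0.0
shift [ 0.0005  0.0026 -0.1118] turn [0. 0. 0.] |s| 0.112 deg 0.0
```

Call:
carry_out([
  {"hand":10,"x":0,"y":0.004,"z":-0.002,"ax":0,"ay":0,"az":0},
  {"hand":10,"x":0,"y":0.01,"z":-0.0047,"ax":0,"ay":0,"az":0},
  {"hand":10,"x":0,"y":0.016,"z":-0.0075,"ax":0,"ay":0,"az":0},
  {"hand":10,"x":0,"y":0.022,"z":-0.0103,"ax":0,"ay":0,"az":0},
  {"hand":10,"x":0,"y":0.028,"z":-0.013,"ax":0,"ay":0,"az":0},
  {"hand":10,"x":0,"y":0.031,"z":-0.0145,"ax":0,"ay":0,"az":0},
  {"hand":10,"x":0,"y":0.031,"z":-0.0145,"ax":0,"ay":0,"az":0},
])

```text
t: 5.15
tool_pos: [0.6358, -0.2479, 0.2871]
orientation: [1.489, 1.576, 1.002]
force: [-0.0, 0.3, -5.9]
opening: 0.0167
gripper_force: 45.0
```

```bash
python3 - <<'E'
from h import *
show(); st=read_state(); p=st['tool_pos']; Rt=R.from_rotvec(st['orientation'])
c=np.cos(np.radians(3));s=np.sin(np.radians(3))
move(p+np.array([-.1*c,-.1*s,.01]),Rt)
im,_=shot('side','s4'); cv2.imwrite('pics/c5.png',cv2.resize(im[170:350,260:440],(560,560)))
E
```

```text
5.15 [ 0.6358 -0.2479  0.2871] opening 0.0167 grip 45.0 F [-0.   0.3 -5.9] q [-0.87 -0.32  2.19  1.24  0.87 -1.59]
shift [ 0.0005 -0.0335 -0.0948] turn [0. 0. 0.] |s| 0.1 deg 0.0
```

View pics/c5.png

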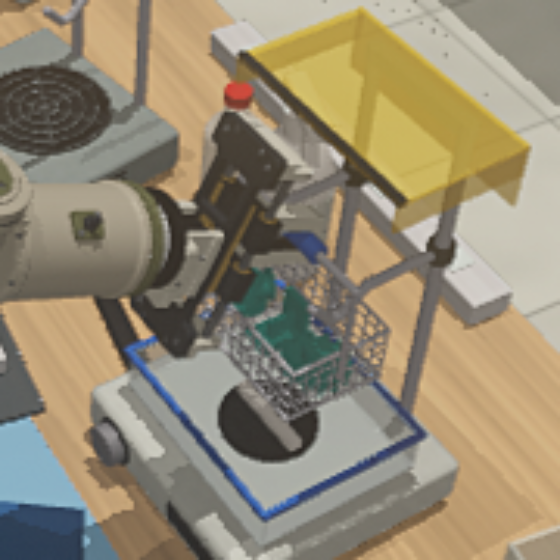

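The basket is lifted about 34 mm and hangs level, with all prints inside (crop (250..370,270..400)). Now straight back.

Call:
carry_out([
  {"hand":10,"x":0,"y":-0.0025,"z":-0.0075,"ax":0,"ay":0,"az":0},
  {"hand":10,"x":0,"y":-0.007,"z":-0.021,"ax":0,"ay":0,"az":0},
  {"hand":10,"x":0,"y":-0.0125,"z":-0.036,"ax":0,"ay":0,"az":0},
  {"hand":10,"x":0,"y":-0.018,"z":-0.052,"ax":0,"ay":0,"az":0},
  {"hand":10,"x":0,"y":-0.0235,"z":-0.067,"ax":0,"ay":0,"az":0},
  {"hand":10,"x":0,"y":-0.0285,"z":-0.081,"ax":0,"ay":0,"az":0},
  {"hand":10,"x":0,"y":-0.032,"z":-0.091,"ax":0,"ay":0,"az":0},
  {"hand":10,"x":0,"y":-0.0335,"z":-0.095,"ax":0,"ay":0,"az":0},
])

```text
t: 6.2
tool_pos: [0.535, -0.2539, 0.2969]
orientation: [1.49, 1.575, 1.001]
force: [0.3, 0.1, -4.9]
opening: 0.0164
gripper_force: 45.0
```

```bash
python3 - <<'E'
from h import *
show(); st=read_state(); R0=R.from_rotvec(st['orientation'])
a0=R0.as_matrix()[:,2]; print('a0',a0,'bar',st['tool_pos']-.019*a0)
Rt=R.from_euler('z',7.5,degrees=True)*R0; a=Rt.as_matrix()[:,2]
d=np.radians(10.5); xd=np.array([np.cos(d),np.sin(d),0])
P=np.array([.6185,.2255,.230])-.095*xd+[0,0,.045]+.019*a
move(P,Rt)
E
```

```text
6.2 [ 0.535  -0.2539  0.2969] opening 0.0164 grip 45.0 F [ 0.3  0.1 -4.9] q [-1.11 -0.57  2.34  1.18  1.12 -1.59]
a0 [ 0.90342196  0.05121271 -0.425683  ] bar [ 0.51780055 -0.25489658  0.30503318]
shift [ 0.4642 -0.0135  0.043 ] turn [ 1.000e-04  1.184e-01 -5.570e-02] |s| 0.466 deg 7.5
```

```bash
python3 - <<'E'
from h import *
from scipy.optimize import least_squares
np.set_printoptions(precision=3,suppress=True)
st=read_state(); 
S=[([1.112,.131,1.489],[.2188,.5581,.2177],[-.5836,-3.0865,.0026]),([.53,-.81,1.96],[.3847,.2511,.4185],[1.417,2.347,.617]),([-1.04,-.81,2.41],[.5186,-.1913,.3136],[1.486,1.662,.961]),
([-1.09,-.58,2.34],[.5376,-.2486,.3006],[1.491,1.577,1.002]),([-.87,-.27,2.21],[.6359,-.2471,.2527],[1.489,1.577,1.002]),([-.87,-.32,2.19],[.6358,-.2479,.2871],[1.489,1.576,1.002]),(st['q'][:3],st['tool_pos'],st['orientation'])]
def res(k):
    a,L1,L2,h,L3,b=k; o=[]
    for q,p,w in S:
        W=np.array(p)-L3*R.from_rotvec(w).as_matrix()[:,2]; s=q[1]+q[2]
        r=a+L1*np.sin(q[1])+L2*np.sin(s)+b*np.cos(s); z=h+L1*np.cos(q[1])+L2*np.cos(s)-b*np.sin(s)
        o+=[r*np.cos(q[0])-W[0],r*np.sin(q[0])-W[1],z-W[2]]
    return o
f=least_squares(res,[.1,.4,.4,.4,.2,0]); k=f.x; print(k,np.abs(f.fun).max())
a,L1,L2,h,L3,b=k
def ik(p,Rt):
    W=np.array(p)-L3*Rt.as_matrix()[:,2]; q1=np.arctan2(W[1],W[0]); r=np.hypot(W[0],W[1])
    g=least_squares(lambda q:[a+L1*np.sin(q[0])+L2*np.sin(q[0]+q[1])+b*np.cos(q[0]+q[1])-r,h+L1*np.cos(q[0])+L2*np.cos(q[0]+q[1])-b*np.sin(q[0]+q[1])-W[2]],[-.5,2.2]); return np.r_[q1,g.x,np.linalg.norm(g.fun)]
R0=R.from_rotvec(st['orientation'])
for p,y in(([.535,-.254,.297],0),([.58,-.15,.31],0),([.62,-.03,.32],0),([.62,.05,.31],4),([.6,.12,.3],6),([.57,.18,.28],7.5),([.542,.213,.267],7.5),([.637,.23,.227],7.5),([.535,0,.3],3),([.62,.0,.36],0)):
    print(p,ik(p,R.from_euler('z',y,degrees=True)*R0))
E
```

```text
[-0.057  0.403  0.605  0.348  0.438  0.082] 0.046816303692162234
[0.535, -0.254, 0.297] [-1.104 -0.538  2.327  0.   ]
[0.58, -0.15, 0.31] [-0.752 -0.789  2.45   0.   ]
[0.62, -0.03, 0.32] [-0.23  -0.903  2.49   0.   ]
[0.62, 0.05, 0.31] [ 0.    -0.913  2.511  0.   ]
[0.6, 0.12, 0.3] [ 0.264 -0.961  2.549  0.   ]
[0.57, 0.18, 0.28] [ 0.531 -0.981  2.592  0.   ]
[0.542, 0.213, 0.267] [ 0.739 -0.985  2.615  0.   ]
[0.637, 0.23, 0.227] [ 0.563 -0.481  2.416  0.   ]
[0.535, 0, 0.3] [-0.297 -1.446  2.737  0.   ]
[0.62, 0.0, 0.36] [-0.1   -0.947  2.444  0.   ]
```

```bash
cat > kin.py <<'E'
from h import *
from scipy.optimize import least_squares
np.set_printoptions(precision=3,suppress=True)
st=read_state(); 
S=[([1.112,.131,1.489],[.2188,.5581,.2177],[-.5836,-3.0865,.0026]),([.53,-.81,1.96],[.3847,.2511,.4185],[1.417,2.347,.617]),([-1.04,-.81,2.41],[.5186,-.1913,.3136],[1.486,1.662,.961]),
([-1.09,-.58,2.34],[.5376,-.2486,.3006],[1.491,1.577,1.002]),([-.87,-.27,2.21],[.6359,-.2471,.2527],[1.489,1.577,1.002]),([-.87,-.32,2.19],[.6358,-.2479,.2871],[1.489,1.576,1.002]),([-1.11,-.57,2.34],[.535,-.2539,.2969],[1.49,1.575,1.001])]
def fk(k,q):
    a,L1,L2,h,L3,b,c=k; s=q[1]+q[2]
    r=a+L1*np.sin(q[1])+L2*np.sin(s)+b*np.cos(s); z=h+L1*np.cos(q[1])+L2*np.cos(s)-b*np.sin(s)
    return np.array([r*np.cos(q[0])-c*np.sin(q[0]),r*np.sin(q[0])+c*np.cos(q[0]),z])
W=lambda k,p,Rt:np.array(p)-k[4]*Rt.as_matrix()[:,2]
f=least_squares(lambda k:np.concatenate([fk(k,q)-W(k,p,R.from_rotvec(w)) for q,p,w in S]),[.0,.4,.4,.4,.2,0,.05]); k=f.x; print(k,np.abs(f.fun).max())
def ik(p,Rt):
    g=least_squares(lambda q:fk(k,q)-W(k,p,Rt),[np.arctan2(p[1],p[0]),-.5,2.2]); return np.r_[g.x,np.linalg.norm(g.fun)]
E
cat >> kin.py <<'E'
if __name__=='__main__':
    R0=R.from_rotvec([1.49,1.575,1.001])
    for p,y in(([.535,-.254,.297],0),([.58,-.15,.31],0),([.62,-.03,.32],0),([.62,.05,.31],4),([.6,.12,.3],6),([.57,.18,.28],7.5),([.586,.22,.262],7.5),([.637,.23,.227],7.5),([.535,0,.3],3),([.62,.0,.36],0),([.62,.0,.36],-15),([.62,.0,.36],15)):
        print(p,y,ik(p,R.from_euler('z',y,degrees=True)*R0))
E
python3 kin.py
```

```text
[0.001 0.368 0.552 0.318 0.377 0.062 0.052] 0.0025845480513064234
[0.535, -0.254, 0.297] 0 [-1.109 -0.569  2.34   0.   ]
[0.58, -0.15, 0.31] 0 [-0.795 -0.772  2.433  0.   ]
[0.62, -0.03, 0.32] 0 [-0.359 -0.827  2.443  0.   ]
[0.62, 0.05, 0.31] 4 [-0.161 -0.829  2.462  0.   ]
[0.6, 0.12, 0.3] 6 [ 0.05  -0.875  2.503  0.   ]
[0.57, 0.18, 0.28] 7.5 [ 0.26  -0.907  2.555  0.   ]
[0.586, 0.22, 0.262] 7.5 [ 0.381 -0.698  2.482  0.   ]
[0.637, 0.23, 0.227] 7.5 [ 0.352 -0.411  2.373  0.   ]
[0.535, 0, 0.3] 3 [-0.452 -1.364  2.702  0.   ]
[0.62, 0.0, 0.36] 0 [-0.256 -0.866  2.39   0.   ]
[0.62, 0.0, 0.36] -15 [ 0.061 -0.801  2.357  0.   ]
[0.62, 0.0, 0.36] 15 [-0.513 -0.714  2.31   0.   ]
```

```bash
cat > w.py <<'E'
from kin import *
R0=R.from_rotvec([1.49,1.575,1.001])
for p,ys in(([.58,-.15,.32],(0,6)),([.65,-.03,.335],(0,-10)),([.63,.05,.31],(0,-10,-20)),([.60,.11,.285],(0,-10,-20)),([.59,.16,.275],(0,-10,7.5)),([.586,.22,.275],(0,7.5)),([.596,.222,.275],(7.5,))):
    for y in ys: print(p,y,ik(p,R.from_euler('z',y,degrees=True)*R0))
E
python3 w.py
```

```text
[0.001 0.368 0.552 0.318 0.377 0.062 0.052] 0.0025845480513064234
[0.58, -0.15, 0.32] 0 [-0.795 -0.781  2.419  0.   ]
[0.58, -0.15, 0.32] 6 [-0.865 -0.669  2.358  0.   ]
[0.65, -0.03, 0.335] 0 [-0.325 -0.703  2.349  0.   ]
[0.65, -0.03, 0.335] -10 [-0.135 -0.711  2.354  0.   ]
[0.63, 0.05, 0.31] 0 [-0.074 -0.783  2.439  0.   ]
[0.63, 0.05, 0.31] -10 [ 0.129 -0.718  2.403  0.   ]
[0.63, 0.05, 0.31] -20 [ 0.301 -0.576  2.32   0.   ]
[0.6, 0.11, 0.285] 0 [ 0.146 -0.84   2.513  0.   ]
[0.6, 0.11, 0.285] -10 [ 0.349 -0.704  2.442  0.   ]
[0.6, 0.11, 0.285] -20 [ 0.5   -0.519  2.331  0.   ]
[0.59, 0.16, 0.275] 0 [ 0.331 -0.765  2.494  0.   ]
[0.59, 0.16, 0.275] -10 [ 0.51  -0.598  2.4    0.   ]
[0.59, 0.16, 0.275] 7.5 [ 0.17  -0.841  2.532  0.   ]
[0.586, 0.22, 0.275] 0 [ 0.521 -0.617  2.411  0.   ]
[0.586, 0.22, 0.275] 7.5 [ 0.381 -0.718  2.469  0.   ]
[0.596, 0.222, 0.275] 7.5 [ 0.375 -0.672  2.443  0.   ]
```

```bash
cat > w.py <<'E'
from kin import *
R0=R.from_rotvec([1.49,1.575,1.001]); D=R.from_euler('z',10.5,degrees=True)
for p,ys in(([.58,-.15,.32],(3,)),([.65,-.03,.32],(-6,)),([.62,.04,.28],(-15,-20)),([.59,.08,.265],(-15,-20)),([.575,.12,.264],(-15,-20)),([.565,.16,.264],(-10,-15,-20)),([.565,.20,.264],(-5,-10,-15)),([.58,.215,.264],(0,)),([.588,.221,.264],(7.5,))):
    for y in ys:
        Rt=R.from_euler('z',y,degrees=True)*R0; bar=np.array(p)-.019*Rt.as_matrix()[:,2]
        u=[D.inv().apply(bar+R.from_euler('z',y+3,degrees=True).apply([0,s*.075,0])-[.6185,.2255,.23]) for s in(1,-1)]
        print(p,y,ik(p,Rt),'L',u[0][:2],'R',u[1][:2])
E
python3 w.py
```

```text
[0.001 0.368 0.552 0.318 0.377 0.062 0.052] 0.0025845480513064234
[0.58, -0.15, 0.32] 3 [-0.833 -0.727  2.39   0.   ] L [-0.118 -0.286] R [-0.129 -0.436]
[0.65, -0.03, 0.32] -6 [-0.213 -0.707  2.379  0.   ] L [-0.015 -0.18 ] R [-0.05  -0.326]
[0.62, 0.04, 0.28] -15 [ 0.195 -0.674  2.435  0.   ] L [-0.02  -0.107] R [-0.077 -0.245]
[0.62, 0.04, 0.28] -20 [ 0.28  -0.592  2.387  0.   ] L [-0.013 -0.108] R [-0.082 -0.241]
[0.59, 0.08, 0.265] -15 [ 0.353 -0.698  2.477  0.   ] L [-0.042 -0.062] R [-0.099 -0.201]
[0.59, 0.08, 0.265] -20 [ 0.432 -0.596  2.418  0.   ] L [-0.035 -0.063] R [-0.104 -0.197]
[0.575, 0.12, 0.264] -15 [ 0.496 -0.647  2.45   0.   ] L [-0.049 -0.02 ] R [-0.107 -0.159]
[0.575, 0.12, 0.264] -20 [ 0.564 -0.539  2.385  0.   ] L [-0.043 -0.021] R [-0.112 -0.154]
[0.565, 0.16, 0.264] -10 [ 0.552 -0.669  2.462  0.   ] L [-0.058  0.022] R [-0.104 -0.121]
[0.565, 0.16, 0.264] -15 [ 0.622 -0.561  2.398  0.   ] L [-0.052  0.021] R [-0.109 -0.117]
[0.565, 0.16, 0.264] -20 [ 0.678 -0.454  2.329  0.   ] L [-0.045  0.02 ] R [-0.114 -0.113]
[0.565, 0.2, 0.264] -5 [ 0.585 -0.643  2.448  0.   ] L [-0.058  0.062] R [-0.09  -0.085]
[0.565, 0.2, 0.264] -10 [ 0.657 -0.542  2.387  0.   ] L [-0.051  0.061] R [-0.096 -0.082]
[0.565, 0.2, 0.264] -15 [ 0.716 -0.441  2.32   0.   ] L [-0.044  0.06 ] R [-0.102 -0.078]
[0.58, 0.215, 0.264] 0 [ 0.517 -0.635  2.443  0.   ] L [-0.047  0.073] R [-0.067 -0.075]
[0.588, 0.221, 0.264] 7.5 [ 0.381 -0.69   2.474  0.   ] L [-0.048  0.076] R [-0.048 -0.074]
```

```bash
cat > path.py <<'E'
from h import *
from scipy.interpolate import PchipInterpolator as PI
R0=R.from_rotvec([1.49,1.575,1.001])
K=np.array([[.535,-.254,.297,0],[.58,-.15,.32,3],[.65,-.03,.32,-6],[.615,.035,.285,-17],[.582,.08,.266,-20],[.57,.12,.264,-18],[.565,.16,.264,-15],[.565,.20,.264,-8],[.58,.215,.264,0],[.588,.221,.264,7.5]])
T=[0,6,14,20,24,26.5,29,32.5,35.5,39]
t=np.arange(41); tau=np.clip(t-1+1*np.exp(-t/1.),0,39)
f=PI(T,K); Q=f(np.clip(tau,0,39)); Q[-1]=K[-1]; Q[0]=K[0]
Rs=[R.from_euler('z',y,degrees=True)*R0 for y in Q[:,3]]
def chunk(i):
    for j in range(i+1,i+9):
        s=Rs[i].inv().apply(Q[j,:3]-Q[i,:3]); w=(Rs[i].inv()*Rs[j]).as_rotvec(); print(j,s.round(3),w.round(3))
E
python3 - <<'E'
from path import *
st=read_state(); print(st['tool_pos'],st['orientation'])
print(np.linalg.norm(np.diff(Q[:,:3],axis=0),axis=1).round(3),np.diff(Q[:,3]).round(1))
for i in range(0,40,8): print('chunk');chunk(i)
E
```

```text
[ 0.53496557 -0.25392354  0.2969452 ] [1.49015162 1.57527483 1.0008605 ]
[0.007 0.016 0.018 0.019 0.019 0.019 0.018 0.019 0.019 0.02  0.019 0.018
 0.017 0.015 0.013 0.012 0.013 0.014 0.015 0.015 0.014 0.014 0.015 0.015
 0.015 0.016 0.017 0.017 0.017 0.015 0.013 0.012 0.01  0.007 0.008 0.008
 0.005 0.004 0.003 0.002] [ 0.4  0.8  0.7  0.5  0.4  0.2  0.1 -0.2 -0.6 -1.  -1.2 -1.4 -1.5 -1.5
 -1.5 -1.7 -2.  -2.1 -2.1 -1.8 -1.3 -1.1 -1.  -0.7 -0.3  0.5  1.   1.
  1.1  1.4  1.7  2.   2.2  2.4  2.7  2.8  2.4  2.3  2.1  1.9]
chunk
1 [0.007 0.003 0.002] [ 0.     0.007 -0.003]
2 [0.02  0.01  0.006] [ 0.     0.019 -0.009]
3 [0.036 0.017 0.01 ] [ 0.     0.03  -0.014]
4 [0.053 0.025 0.016] [ 0.     0.038 -0.018]
5 [0.069 0.032 0.022] [ 0.     0.044 -0.02 ]
6 [0.085 0.038 0.029] [ 0.     0.047 -0.022]
7 [0.101 0.042 0.036] [ 0.     0.047 -0.022]
8 [0.117 0.047 0.045] [ 0.     0.044 -0.021]
chunk
9 [0.015 0.005 0.011] [-0.    -0.01   0.005]
10 [0.029 0.011 0.023] [-0.    -0.026  0.012]
11 [0.044 0.016 0.035] [-0.    -0.045  0.021]
12 [0.058 0.021 0.046] [-0.    -0.067  0.032]
13 [0.071 0.026 0.055] [
[... 635 characters left out ...]
17] [ 0.     0.003 -0.001]
27 [ 0.037 -0.017 -0.025] [ 0.     0.019 -0.009]
28 [ 0.052 -0.02  -0.031] [ 0.     0.035 -0.017]
29 [ 0.068 -0.023 -0.038] [ 0.     0.053 -0.025]
30 [ 0.082 -0.025 -0.043] [ 0.     0.075 -0.035]
31 [ 0.095 -0.027 -0.046] [ 0.     0.101 -0.048]
32 [ 0.107 -0.029 -0.049] [ 0.     0.133 -0.062]
chunk
33 [ 0.01  -0.001 -0.001] [ 0.     0.035 -0.016]
34 [ 0.017 -0.001 -0.001] [ 0.     0.072 -0.034]
35 [0.024 0.001 0.003] [ 0.     0.115 -0.054]
36 [0.029 0.004 0.008] [ 0.     0.159 -0.075]
37 [0.032 0.005 0.011] [ 0.     0.198 -0.093]
38 [0.035 0.006 0.013] [ 0.     0.233 -0.11 ]
39 [0.037 0.007 0.015] [ 0.     0.267 -0.125]
40 [0.038 0.008 0.016] [ 0.     0.298 -0.14 ]
```

```bash
cat > w2.py <<'E'
from kin import *
R0=R.from_rotvec([1.49,1.575,1.001]); D=R.from_euler('z',3,degrees=True)
for p,ys in(([.56,-.19,.305],(0,6)),([.565,-.15,.305],(0,6,10)),([.57,-.12,.305],(6,12)),([.575,-.1,.31],(5,12,-20,)),([.585,-.07,.31],(5,12)),([.535,-.25,.40],(0,)),([.56,-.19,.40],(0,6)),([.6,-.12,.4],(0,6)),([.58,-.12,.36],(0,6))):
    for y in ys:
        Rt=R.from_euler('z',y,degrees=True)*R0; bar=np.array(p)-.019*Rt.as_matrix()[:,2]
        u=D.inv().apply(bar+R.from_euler('z',y+3,degrees=True).apply([0,-.075,0])-[.6185,-.248,.26])
        print(p,y,ik(p,Rt),'R',u)
E
python3 w2.py
```

```text
[0.001 0.368 0.552 0.318 0.377 0.062 0.052] 0.0025845480513064234
[0.56, -0.19, 0.305] 0 [-0.935 -0.72   2.414  0.   ] R [-0.073 -0.014  0.053]
[0.56, -0.19, 0.305] 6 [-0.99  -0.596  2.342  0.   ] R [-0.065 -0.015  0.053]
[0.565, -0.15, 0.305] 0 [-0.833 -0.827  2.471  0.   ] R [-0.065  0.026  0.053]
[0.565, -0.15, 0.305] 6 [-0.902 -0.704  2.405  0.   ] R [-0.058  0.024  0.053]
[0.565, -0.15, 0.305] 10 [-0.936 -0.618  2.355  0.   ] R [-0.052  0.024  0.053]
[0.57, -0.12, 0.305] 6 [-0.823 -0.775  2.444  0.   ] R [-0.051  0.054  0.053]
[0.57, -0.12, 0.305] 12 [-0.881 -0.647  2.373  0.   ] R [-0.043  0.053  0.053]
[0.575, -0.1, 0.31] 5 [-0.748 -0.836  2.466  0.   ] R [-0.046  0.074  0.058]
[0.575, -0.1, 0.31] 12 [-0.826 -0.692  2.389  0.   ] R [-0.037  0.073  0.058]
[0.575, -0.1, 0.31] -20 [-0.218 -1.013  2.548  0.   ] R [-0.078  0.085  0.058]
[0.585, -0.07, 0.31] 5 [-0.639 -0.866  2.481  0.   ] R [-0.035  0.103  0.058]
[0.585, -0.07, 0.31] 12 [-0.732 -0.732  2.412  0.   ] R [-0.025  0.103  0.058]
[0.535, -0.25, 0.4] 0 [-1.104 -0.663  2.208  0.   ] R [-0.101 -0.073  0.148]
[0.56, -0.19, 0.4] 0 [-0.935 -0.775  2.271  0.   ] R [-0.073 -0.014  0.148]
[0.56, -0.19, 0.4] 6 [-0.99  -0.666  2.21   0.   ] R [-0.065 -0.015  0.148]
[0.6, -0.12, 0.4] 0 [-0.671 -0.811  2.29   0.   ] R [-0.029  0.054  0.148]
[0.6, -0.12, 0.4] 6 [-0.752 -0.725  2.243  0.   ] R [-0.021  0.052  0.148]
[0.58, -0.12, 0.36] 0 [-0.717 -0.88   2.397  0.   ] R [-0.049  0.055  0.108]
[0.58, -0.12, 0.36] 6 [-0.798 -0.778  2.345  0.   ] R [-0.041  0.053  0.108]
```

```bash
python3 - <<'E'
s=open('path.py').read()
import re
i=s.index('K=');j=s.index('t=np')
s=s[:i]+'''K=np.array([[.535,-.254,.297,0],[.558,-.19,.305,4],[.57,-.12,.305,8],[.583,-.08,.31,9],[.635,-.03,.318,2],[.65,0,.308,-7],[.615,.035,.285,-17],[.582,.08,.266,-20],[.57,.12,.264,-18],[.565,.16,.264,-15],[.565,.20,.264,-8],[.58,.215,.264,0],[.588,.221,.264,7.5]])
T=[0,4,8,11,16,19,23,27,29.5,32,35.5,37.5,39]
'''+s[j:]
s=s.replace('T,K','T,K').replace("35.5,37.5,39]","35,37,39]")
open('path.py','w').write(s)
E
python3 - <<'E'
from path import *
from kin import ik
print(np.linalg.norm(np.diff(Q[:,:3],axis=0),axis=1).round(3),np.diff(Q[:,3]).round(1))
A=np.array([ik(Q[j,:3],Rs[j]) for j in range(41)]); print('q2min',A[:,1].min(),'q3max',A[:,2].max(),A[:,1].argmin(),A[:,2].argmax())
for i in range(0,40,8): print('chunk');chunk(i)
E
```

```text
[0.001 0.368 0.552 0.318 0.377 0.062 0.052] 0.0025845480513064234
[0.006 0.013 0.016 0.017 0.017 0.018 0.018 0.018 0.017 0.015 0.014 0.013
 0.014 0.015 0.016 0.015 0.013 0.012 0.012 0.011 0.011 0.014 0.016 0.015
 0.015 0.015 0.015 0.015 0.016 0.017 0.017 0.017 0.016 0.015 0.014 0.011
 0.011 0.011 0.006 0.004] [ 0.4  0.8  0.9  1.   1.   1.1  1.2  1.   0.7  0.5  0.4  0.2 -0.4 -1.1
 -1.6 -1.9 -2.  -2.6 -3.3 -3.1 -2.9 -2.9 -2.5 -1.7 -1.1 -1.  -0.7 -0.3
  0.5  1.   1.   1.1  1.4  1.8  2.4  2.8  3.8  4.2  3.8  3.7]
q2min -0.7780233182323136 q3max 2.474078573022418 13 40
chunk
1 [0.005 0.002 0.002] [ 0.     0.006 -0.003]
2 [0.017 0.007 0.006] [ 0.     0.018 -0.008]
3 [0.031 0.011 0.011] [ 0.     0.032 -0.015]
4 [0.047 0.016 0.016] [ 0.     0.048 -0.022]
5 [0.063 0.018 0.021] [ 0.     0.063 -0.03 ]
6 [0.08  0.02  0.025] [ 0.     0.081 -0.038]
7 [0.098 0.022 0.028] [ 0.     0.099 -0.046]
8 [0.116 0.023 0.031] [ 0.     0.115 -0.054]
chunk
9 [0.015 0.003 0.005] [ 0.     0.011 -0.005]
10 [0.029 0.006 0.011] [ 0.     0.019 -0.009]
11 [0.041 0.011 0.016] [ 0.     0.025 -0.012]
12 [0.052 0.016 0.02
[... 685 characters left out ...]
-0.033  0.015]
27 [ 0.025 -0.029 -0.023] [-0.    -0.043  0.02 ]
28 [ 0.036 -0.035 -0.031] [-0.    -0.047  0.022]
29 [ 0.049 -0.04  -0.038] [-0.    -0.04   0.019]
30 [ 0.064 -0.045 -0.046] [-0.    -0.024  0.011]
31 [ 0.079 -0.048 -0.052] [-0.    -0.008  0.004]
32 [ 0.095 -0.05  -0.058] [ 0.     0.01  -0.005]
chunk
33 [ 0.015 -0.002 -0.004] [ 0.     0.022 -0.01 ]
34 [ 0.029 -0.003 -0.007] [ 0.     0.051 -0.024]
35 [ 0.043 -0.005 -0.01 ] [ 0.     0.088 -0.042]
36 [ 0.054 -0.006 -0.012] [ 0.     0.133 -0.062]
37 [ 0.064 -0.004 -0.009] [ 0.     0.192 -0.09 ]
38 [ 0.072 -0.001 -0.002] [ 0.     0.259 -0.122]
39 [0.077 0.    0.001] [ 0.     0.319 -0.15 ]
40 [0.079 0.002 0.004] [ 0.     0.377 -0.177]
```

Starting the carry, in chunks that run on from one another.

Call:
carry_out([
  {"hand":10,"x":0.005,"y":0.002,"z":0.002,"ax":0,"ay":0.006,"az":-0.003},
  {"hand":10,"x":0.017,"y":0.007,"z":0.006,"ax":0,"ay":0.018,"az":-0.008},
  {"hand":10,"x":0.031,"y":0.011,"z":0.011,"ax":0,"ay":0.032,"az":-0.015},
  {"hand":10,"x":0.047,"y":0.016,"z":0.016,"ax":0,"ay":0.048,"az":-0.022},
  {"hand":10,"x":0.063,"y":0.018,"z":0.021,"ax":0,"ay":0.063,"az":-0.03},
  {"hand":10,"x":0.08,"y":0.02,"z":0.025,"ax":0,"ay":0.081,"az":-0.038},
  {"hand":10,"x":0.098,"y":0.022,"z":0.028,"ax":0,"ay":0.099,"az":-0.046},
  {"hand":10,"x":0.116,"y":0.023,"z":0.031,"ax":0,"ay":0.115,"az":-0.054},
])

```text
t: 7.2
tool_pos: [0.5669, -0.1343, 0.3046]
orientation: [1.403, 1.689, 1.074]
force: [0.2, -0.4, -5.1]
opening: 0.0171
gripper_force: 45.0
```

Call:
carry_out([
  {"hand":10,"x":0.015,"y":0.003,"z":0.005,"ax":0,"ay":0.011,"az":-0.005},
  {"hand":10,"x":0.029,"y":0.006,"z":0.011,"ax":0,"ay":0.019,"az":-0.009},
  {"hand":10,"x":0.041,"y":0.011,"z":0.016,"ax":0,"ay":0.025,"az":-0.012},
  {"hand":10,"x":0.052,"y":0.016,"z":0.022,"ax":0,"ay":0.027,"az":-0.013},
  {"hand":10,"x":0.062,"y":0.022,"z":0.03,"ax":0,"ay":0.021,"az":-0.01},
  {"hand":10,"x":0.07,"y":0.029,"z":0.041,"ax":0,"ay":0.003,"az":-0.001},
  {"hand":10,"x":0.077,"y":0.037,"z":0.052,"ax":0,"ay":-0.022,"az":0.01},
  {"hand":10,"x":0.084,"y":0.044,"z":0.064,"ax":0,"ay":-0.052,"az":0.025},
])

```text
t: 8.2
tool_pos: [0.6271, -0.038, 0.3175]
orientation: [1.445, 1.636, 1.042]
force: [0.4, -1.0, -5.8]
opening: 0.0166
gripper_force: 45.0
```

```bash
python3 - <<'E'
from path import *
show(); print(Q[16]); move(Q[16,:3],Rs[16])
E
```

```text
8.2 [ 0.6271 -0.038   0.3175] opening 0.0166 grip 45.0 F [ 0.4 -1.  -5.8] q [-0.45 -0.75  2.41  0.95  0.65 -1.1 ]
[ 0.62633898 -0.0397494   0.31742967  3.98799978]
shift [-0.0017 -0.0005 -0.0008] turn [ 0.0005 -0.0011 -0.0016] |s| 0.002 deg 0.1
```

Call:
carry_out([
  {"hand":10,"x":0.009,"y":0.005,"z":0.009,"ax":0,"ay":-0.031,"az":0.015},
  {"hand":10,"x":0.018,"y":0.007,"z":0.017,"ax":0,"ay":-0.072,"az":0.034},
  {"hand":10,"x":0.027,"y":0.006,"z":0.025,"ax":0,"ay":-0.124,"az":0.058},
  {"hand":10,"x":0.036,"y":0.004,"z":0.03,"ax":0,"ay":-0.174,"az":0.082},
  {"hand":10,"x":0.046,"y":-0.002,"z":0.029,"ax":0,"ay":-0.219,"az":0.103},
  {"hand":10,"x":0.055,"y":-0.011,"z":0.025,"ax":0,"ay":-0.265,"az":0.125},
  {"hand":10,"x":0.065,"y":-0.021,"z":0.018,"ax":0,"ay":-0.305,"az":0.143},
  {"hand":10,"x":0.076,"y":-0.03,"z":0.012,"ax":0,"ay":-0.332,"az":0.156},
])

```text
t: 9.2
tool_pos: [0.6212, 0.0283, 0.2765]
orientation: [1.673, 1.375, 0.83]
force: [-1.2, 0.1, -6.9]
opening: 0.0167
gripper_force: 45.0
```

```bash
python3 - <<'E'
from path import *
show(); print(Q[24]); move(Q[24,:3],Rs[24])
E
```

```text
9.2 [0.6212 0.0283 0.2765] opening 0.0167 grip 45.0 F [-1.2  0.1 -6.9] q [ 0.14 -0.68  2.42 -0.74  0.45  0.85]
[  0.615   0.035   0.285 -17.   ]
shift [ 0.0054  0.0041 -0.0105] turn [-0.0444 -0.0399  0.0214] |s| 0.012 deg 3.6
```

Call:
carry_out([
  {"hand":10,"x":0.003,"y":0.002,"z":-0.005,"ax":-0.022,"ay":-0.02,"az":0.01},
  {"hand":10,"x":0.0054,"y":0.0041,"z":-0.0105,"ax":-0.044,"ay":-0.04,"az":0.021},
  {"hand":10,"x":0.0054,"y":0.0041,"z":-0.0105,"ax":-0.044,"ay":-0.04,"az":0.021},
])

```text
t: 9.57
tool_pos: [0.6152, 0.036, 0.285]
orientation: [1.662, 1.31, 0.83]
force: [1.0, 1.2, -5.6]
opening: 0.0169
gripper_force: 45.0
```

```bash
python3 - <<'E'
from path import *
show(); move(Q[24,:3],Rs[24]); Rn=R.from_rotvec(read_state()['orientation']); print('lean chg', (Rn.as_matrix()[2]-R0.as_matrix()[2]).round(3))
E
```

```text
9.575 [0.6152 0.036  0.285 ] opening 0.0169 grip 45.0 F [ 1.   1.2 -5.6] q [ 0.22 -0.68  2.43 -0.97  0.51  1.11]
shift [-0.0011 -0.      0.    ] turn [-0.0008 -0.0035  0.0031] |s| 0.001 deg 0.3
lean chg [-0.001 -0.    -0.001]
```

Call:
carry_out([
  {"hand":10,"x":0.008,"y":-0.01,"z":-0.008,"ax":0,"ay":-0.018,"az":0.008},
  {"hand":10,"x":0.016,"y":-0.02,"z":-0.015,"ax":0,"ay":-0.033,"az":0.015},
  {"hand":10,"x":0.025,"y":-0.029,"z":-0.023,"ax":0,"ay":-0.043,"az":0.02},
  {"hand":10,"x":0.036,"y":-0.035,"z":-0.031,"ax":0,"ay":-0.047,"az":0.022},
  {"hand":10,"x":0.049,"y":-0.04,"z":-0.038,"ax":0,"ay":-0.04,"az":0.019},
  {"hand":10,"x":0.064,"y":-0.045,"z":-0.046,"ax":0,"ay":-0.024,"az":0.011},
  {"hand":10,"x":0.079,"y":-0.048,"z":-0.052,"ax":0,"ay":-0.008,"az":0.004},
  {"hand":10,"x":0.095,"y":-0.05,"z":-0.058,"ax":0,"ay":0.01,"az":-0.005},
])

```text
t: 10.58
tool_pos: [0.5663, 0.145, 0.2648]
orientation: [1.656, 1.319, 0.835]
force: [-0.2, 0.1, -4.3]
opening: 0.0167
gripper_force: 45.0
```

```bash
python3 - <<'E'
from path import *
show(); print(Q[32]); move(Q[32,:3],Rs[32]); Rn=R.from_rotvec(read_state()['orientation']); print('lean chg', (Rn.as_matrix()[2]-R0.as_matrix()[2]).round(3))
E
```

```text
10.575 [0.5663 0.145  0.2648] opening 0.0167 grip 45.0 F [-0.2  0.1 -4.3] q [ 0.6  -0.58  2.41 -1.21  0.79  1.51]
[  0.56608235   0.14450917   0.264      -16.39067361]
shift [-0.0005 -0.0007  0.0002] turn [-0.0006 -0.0026  0.0038] |s| 0.001 deg 0.3
lean chg [-0.002 -0.    -0.001]
```

Call:
carry_out([
  {"hand":10,"x":0.015,"y":-0.002,"z":-0.004,"ax":0,"ay":0.022,"az":-0.01},
  {"hand":10,"x":0.029,"y":-0.003,"z":-0.007,"ax":0,"ay":0.051,"az":-0.024},
  {"hand":10,"x":0.043,"y":-0.005,"z":-0.01,"ax":0,"ay":0.088,"az":-0.042},
  {"hand":10,"x":0.054,"y":-0.006,"z":-0.012,"ax":0,"ay":0.133,"az":-0.062},
  {"hand":10,"x":0.064,"y":-0.004,"z":-0.009,"ax":0,"ay":0.18,"az":-0.084},
  {"hand":10,"x":0.07,"y":-0.002,"z":-0.005,"ax":0,"ay":0.225,"az":-0.105},
  {"hand":10,"x":0.074,"y":-0.001,"z":-0.002,"ax":0,"ay":0.265,"az":-0.124},
  {"hand":10,"x":0.076,"y":0,"z":0.001,"ax":0,"ay":0.3,"az":-0.14},
])

```text
t: 11.58
tool_pos: [0.5845, 0.2179, 0.2644]
orientation: [1.454, 1.62, 1.027]
force: [-0.8, 1.2, -6.1]
opening: 0.0172
gripper_force: 45.0
```

```bash
python3 - <<'E'
from path import *
show(); print(Q[40]); move(Q[40,:3],Rs[40]); Rn=R.from_rotvec(read_state()['orientation']); print('lean chg', (Rn.as_matrix()[2]-R0.as_matrix()[2]).round(3))
E
```

```text
11.575 [0.5845 0.2179 0.2644] opening 0.0172 grip 45.0 F [-0.8  1.2 -6.1] q [ 0.47 -0.65  2.45 -0.97  0.4   1.09]
[0.588 0.221 0.264 7.5  ]
shift [0.0027 0.0013 0.0036] turn [ 0.0005  0.0747 -0.0316] |s| 0.005 deg 4.6
lean chg [-0.003  0.     0.   ]
```

Call:
carry_out([
  {"hand":10,"x":0.001,"y":0,"z":0.001,"ax":0,"ay":0.025,"az":-0.011},
  {"hand":10,"x":0.002,"y":0.001,"z":0.0025,"ax":0,"ay":0.05,"az":-0.022},
  {"hand":10,"x":0.003,"y":0.001,"z":0.004,"ax":0,"ay":0.075,"az":-0.032},
  {"hand":10,"x":0.003,"y":0.001,"z":0.004,"ax":0,"ay":0.075,"az":-0.032},
  {"hand":10,"x":0.003,"y":0.001,"z":0.004,"ax":0,"ay":0.075,"az":-0.032},
])

```text
t: 12.2
tool_pos: [0.5881, 0.221, 0.2635]
orientation: [1.403, 1.688, 1.073]
force: [0.1, 0.1, -5.8]
opening: 0.0169
gripper_force: 45.0
```

```bash
python3 - <<'E'
from path import *
show(); move(Q[40,:3],Rs[40]); st=read_state(); Rn=R.from_rotvec(st['orientation']); print('lean chg', (Rn.as_matrix()[2]-R0.as_matrix()[2]).round(3),'bar',st['tool_pos']-.019*Rn.as_matrix()[:,2])
a,_=shot('side','s6');b,_=shot('top','t6')
cv2.imwrite('pics/c6.png',np.hstack([cv2.resize(a[110:270,190:340],(450,480),interpolation=2),cv2.convertScaleAbs(cv2.resize(b[135:255,180:280],(350,420),interpolation=2),alpha=1.5) if 0 else cv2.convertScaleAbs(cv2.resize(b[135:255,180:265],(340,480),interpolation=2),alpha=1.5)]))
E
```

```text
12.2 [0.5881 0.221  0.2635] opening 0.0169 grip 45.0 F [ 0.1  0.1 -5.8] q [ 0.39 -0.69  2.47 -0.68  0.29  0.75]
shift [ 0.      0.0005 -0.0003] turn [-0.0002  0.0021 -0.0012] |s| 0.001 deg 0.1
lean chg [ 0. -0. -0.] bar [0.57120767 0.2178248  0.27154007]
```

View pics/c6.png

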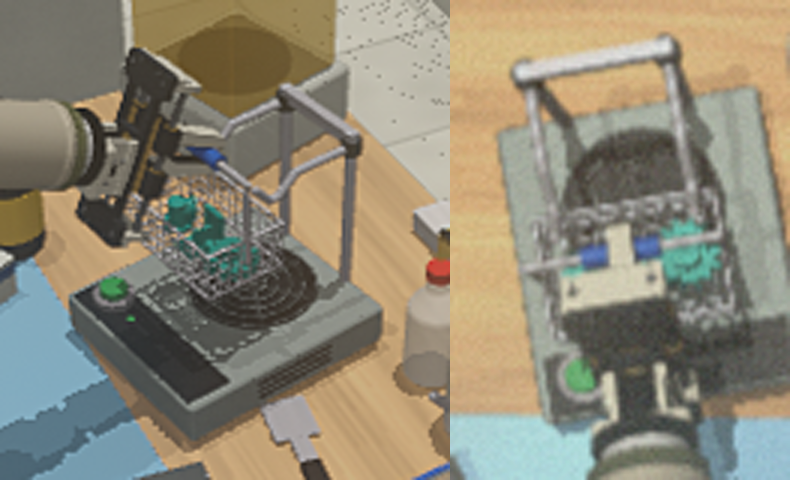

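The basket is in front of the hooks with all prints in it. In the top crop the bar ends are at about (528,268) and (717,235), i.e. pixels (199.5,202) and (246.8,193.8). I'll check the centring from those.

```bash
python3 - <<'E'
from path import *
im=np.load('pics/t6.npz')['im'].astype(int)
D=R.from_euler('z',10.5,degrees=True); S=np.array([.6185,.2255,.23])
A=ray('top',199.5,202,.2715);B=ray('top',246.8,193.8,.2715)
print(A,B,np.linalg.norm(A-B),'mid',(A+B)/2,'yaw',np.degrees(np.arctan2(-(A-B)[0],(A-B)[1])),'local',D.inv().apply((A+B)/2-S))
s=im[190:210,205:245]; m=(s[...,0]>s[...,2]*1.4)&(s[...,0]>s[...,1]*1.2); v,u=np.nonzero(m); print(len(u),(u.min()+u.max())/2+205,v.mean()+190, ray('top',(u.min()+u.max())/2+205,v.mean()+190,.2715),D.inv().apply(ray('top',(u.min()+u.max())/2+205,v.mean()+190,.2715)-S))
# hook arms from both clouds (s0/t0), lateral position in the stand's axes near the dips
for n in('side','top'):
    d=np.load(f'pics/{n}0.npz')['d']; C=D.inv().apply(cloud(n,d).reshape(-1,3)-S); C=C[(d.ravel()>0)&(abs(C[:,0]-.02)<.06)&(abs(C[:,2])<.03)]
    for sg in(1,-1):
        T=C[(C[:,1]*sg>.03)&(C[:,1]*sg<.08)]; print(n,sg,len(T),np.median(T[:,1]),'fit',np.polyfit(T[:,0],T[:,1],1),'tip x',np.percentile(T[:,0],2), 'lowest x',T[np.argsort(T[:,2])[:15],0].mean())
print('tool z off'); st=read_state(); Rn=R.from_rotvec(st['orientation']); bar=st['tool_pos']-.019*Rn.as_matrix()[:,2]; print('bar local',D.inv().apply(bar-S))
E
```

```text
[0.55781911 0.28919303 0.2715    ] [0.58448744 0.14668742 0.2715    ] 0.1449794849019082 mid [0.57115328 0.21794022 0.2715    ] yaw 10.599659626613422 local [-0.04793156  0.00119507  0.0415    ]
61 221.5 197.24590163934425 [0.57307488 0.22301003 0.2715    ] [-0.04511823  0.0058298   0.0415    ]
side 1 102 0.052297709243759385 fit [0.01570695 0.05231212] tip x -0.025588293875038276 lowest x -0.0014522187124274726
side -1 111 -0.0574714879338908 fit [ 0.01116257 -0.05788476] tip x -0.025343819451894564 lowest x 0.0020087806740423427
top 1 111 0.05495085317798074 fit [0.01656004 0.05473295] tip x -0.02399771226280047 lowest x 0.003668409119860279
top -1 108 -0.05441264881587992 fit [ 0.01230186 -0.0546854 ] tip x -0.022820571629506136 lowest x 0.0035674621745792733
tool z off
bar local [-0.04788829  0.00147488  0.04161784]
```

```bash
python3 - <<'E'
from path import *
D=R.from_euler('z',10.5,degrees=True)
st=read_state(); Rn=R.from_rotvec(st['orientation']); p=st['tool_pos']
move(p+D.apply([.0495,-.003,0]),Rn)
move(p+D.apply([.0495,-.003,-.036]),Rn)
E
```

```text
shift [-0.0031  0.0211  0.0448] turn [0. 0. 0.] |s| 0.05 deg 0.0
shift [-0.0032 -0.0115  0.0601] turn [0. 0. 0.] |s| 0.061 deg 0.0
```

Call:
carry_out([
  {"hand":10,"x":-0.0005,"y":0.003,"z":0.006,"ax":0,"ay":0,"az":0},
  {"hand":10,"x":-0.001,"y":0.0075,"z":0.016,"ax":0,"ay":0,"az":0},
  {"hand":10,"x":-0.002,"y":0.0125,"z":0.027,"ax":0,"ay":0,"az":0},
  {"hand":10,"x":-0.003,"y":0.018,"z":0.038,"ax":0,"ay":0,"az":0},
  {"hand":10,"x":-0.003,"y":0.021,"z":0.0448,"ax":0,"ay":0,"az":0},
  {"hand":10,"x":-0.003,"y":0.021,"z":0.0448,"ax":0,"ay":0,"az":0},
])

```text
t: 13.05
tool_pos: [0.6377, 0.2276, 0.2633]
orientation: [1.403, 1.689, 1.073]
force: [0.4, -0.0, -5.4]
opening: 0.0172
gripper_force: 45.0
```

```bash
python3 - <<'E'
from path import *
D=R.from_euler('z',10.5,degrees=True); S=np.array([.6185,.2255,.23])
show(); st=read_state(); Rn=R.from_rotvec(st['orientation']); bar=st['tool_pos']-.019*Rn.as_matrix()[:,2]; print(D.inv().apply(bar-S))
move(st['tool_pos']+[0,0,-.034],Rn)
im,_=read_camera('top'); im=im.astype(int)
E
```

```text
13.05 [0.6377 0.2276 0.2633] opening 0.0172 grip 45.0 F [ 0.4 -0.  -5.4] q [ 0.35 -0.48  2.35 -0.79  0.21  0.85]
[ 0.00203133 -0.00146301  0.04138965]
shift [-0.0001 -0.0308  0.0145] turn [0. 0. 0.] |s| 0.034 deg 0.0
```

No contact so far and the bar is over the dips. Lowering gently.

Call:
carry_out([
  {"hand":10,"x":0,"y":-0.004,"z":0.002,"ax":0,"ay":0,"az":0},
  {"hand":10,"x":0,"y":-0.01,"z":0.0047,"ax":0,"ay":0,"az":0},
  {"hand":10,"x":0,"y":-0.016,"z":0.0075,"ax":0,"ay":0,"az":0},
  {"hand":10,"x":0,"y":-0.022,"z":0.0103,"ax":0,"ay":0,"az":0},
  {"hand":10,"x":0,"y":-0.027,"z":0.0126,"ax":0,"ay":0,"az":0},
  {"hand":10,"x":0,"y":-0.0308,"z":0.0145,"ax":0,"ay":0,"az":0},
  {"hand":10,"x":0,"y":-0.0308,"z":0.0145,"ax":0,"ay":0,"az":0},
])

```text
t: 13.98
tool_pos: [0.6368, 0.2278, 0.229]
orientation: [1.403, 1.69, 1.074]
force: [-0.5, 0.5, -5.0]
opening: 0.0168
gripper_force: 45.0
```

Call:
carry_out([
  {"hand":10,"x":0,"y":-0.002,"z":0.001,"ax":0,"ay":0,"az":0},
  {"hand":10,"x":0,"y":-0.0035,"z":0.0017,"ax":0,"ay":0,"az":0},
  {"hand":10,"x":0,"y":-0.0035,"z":0.0017,"ax":0,"ay":0,"az":0},
])

```text
t: 14.35
tool_pos: [0.6373, 0.2276, 0.2255]
orientation: [1.403, 1.689, 1.074]
force: [-0.4, -0.1, -6.4]
opening: 0.0171
gripper_force: 45.0
```

Call:
carry_out([
  {"hand":10,"x":0,"y":-0.0015,"z":0.0007,"ax":0,"ay":0,"az":0},
  {"hand":10,"x":0,"y":-0.003,"z":0.0014,"ax":0,"ay":0,"az":0},
  {"hand":10,"x":0,"y":-0.003,"z":0.0014,"ax":0,"ay":0,"az":0},
])

```text
t: 14.72
tool_pos: [0.6375, 0.2276, 0.2225]
orientation: [1.403, 1.689, 1.074]
force: [-0.3, 0.4, -4.8]
opening: 0.0167
gripper_force: 45.0
```

```bash
python3 - <<'E'
from path import *
D=R.from_euler('z',10.5,degrees=True); S=np.array([.6185,.2255,.23])
show(); st=read_state(); Rn=R.from_rotvec(st['orientation']); bar=st['tool_pos']-.019*Rn.as_matrix()[:,2]; print(D.inv().apply(bar-S),st['wrist_torque'])
E
```

```text
14.725 [0.6375 0.2276 0.2225] opening 0.0167 grip 45.0 F [-0.3  0.4 -4.8] q [ 0.35 -0.4   2.38 -1.31  0.15  1.38]
[ 0.0018689  -0.00140701  0.00062193] [-0.31440256  1.13423282 -0.01620203]
```

Bar is 0.6 mm above its seat and joint 4 is near its limit, so I release here.

Call:
carry_out([
  {"hand":25,"x":0,"y":0,"z":0,"ax":0,"ay":0,"az":0},
  {"hand":43,"x":0,"y":0,"z":0,"ax":0,"ay":0,"az":0},
  {"hand":43,"x":0,"y":0,"z":0,"ax":0,"ay":0,"az":0},
  {"hand":43,"x":0,"y":0,"z":0,"ax":0,"ay":0,"az":0},
])

```text
t: 15.22
tool_pos: [0.6376, 0.2277, 0.2229]
orientation: [1.403, 1.688, 1.075]
force: [-0.1, 0.3, -0.4]
opening: 0.0401
gripper_force: 0.0
```

```bash
python3 - <<'E'
from path import *
show()
a,_=shot('side','s7');b,_=shot('top','t7')
cv2.imwrite('pics/c7.png',np.hstack([cv2.resize(a[110:270,190:340],(450,480),interpolation=2),cv2.convertScaleAbs(cv2.resize(b[135:255,180:265],(340,480),interpolation=2),alpha=1.5)]))
from kin import ik
st=read_state(); Rn=R.from_rotvec(st['orientation']); 
for d in(.02,.05,.08,.1,.12): 
    p=st['tool_pos']-d*Rn.as_matrix()[:,2]; print(d,p,ik(p,Rn))
E
```

```text
15.225 [0.6376 0.2277 0.2229] opening 0.0401 grip 0.0 F [-0.1  0.3 -0.4] q [ 0.35 -0.4   2.38 -1.31  0.15  1.38]
[0.001 0.368 0.552 0.318 0.377 0.062 0.052] 0.0025845480513064234
0.02 [0.62  0.224 0.231] [ 0.356 -0.492  2.42   0.   ]
0.05 [0.593 0.219 0.244] [ 0.371 -0.636  2.483  0.   ]
0.08 [0.566 0.214 0.257] [ 0.389 -0.793  2.543  0.   ]
0.1 [0.549 0.211 0.265] [ 0.404 -0.905  2.581  0.   ]
0.12 [0.531 0.208 0.274] [ 0.42  -1.022  2.619  0.   ]
```

View pics/c7.png

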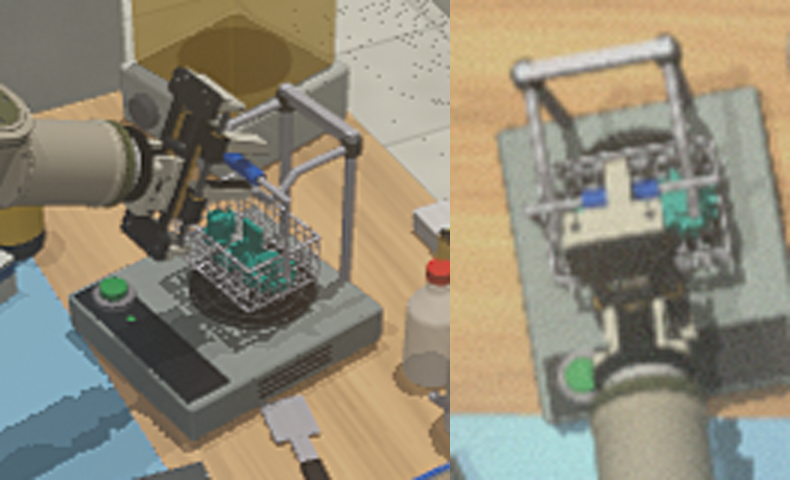

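The basket hangs squarely on both hooks (top crop: bar from (540,210) to (715,185), arms at both sides) with its prints inside. Now I back off.

Call:
carry_out([
  {"hand":43,"x":0,"y":0,"z":-0.006,"ax":0,"ay":0,"az":0},
  {"hand":43,"x":0,"y":0,"z":-0.016,"ax":0,"ay":0,"az":0},
  {"hand":43,"x":0,"y":0,"z":-0.026,"ax":0,"ay":0,"az":0},
  {"hand":43,"x":0,"y":0,"z":-0.036,"ax":0,"ay":0,"az":0},
  {"hand":43,"x":0,"y":0,"z":-0.044,"ax":0,"ay":0,"az":0},
  {"hand":43,"x":0,"y":0,"z":-0.044,"ax":0,"ay":0,"az":0},
])

```text
t: 16.08
tool_pos: [0.5982, 0.2203, 0.2416]
orientation: [1.403, 1.688, 1.075]
force: [1.1, 0.2, 0.1]
opening: 0.0397
gripper_force: 0.0
```

```bash
python3 - <<'E'
from path import *
from kin import ik
show()
for p,y,l in(([.59,.218,.28],10.5,55),([.575,.213,.31],10.5,45),([.53,.21,.36],10.5,25)):
    move(p,tool(y,l)); print(ik(p,tool(y,l)))
E
```

```text
[0.001 0.368 0.552 0.318 0.377 0.062 0.052] 0.0025845480513064234
16.075 [0.598 0.22  0.242] opening 0.0397 grip 0.0 F [1.1 0.2 0.1] q [ 0.37 -0.61  2.47 -0.84  0.22  0.91]
shift [-0.001  0.031 -0.024] turn [ 0.172 -0.003 -0.001] |s| 0.039 deg 9.9
[ 0.355 -0.639  2.31   0.   ]
shift [-0.003  0.052 -0.051] turn [ 0.347 -0.003 -0.001] |s| 0.073 deg 19.9
[ 0.336 -0.591  2.135  0.   ]
shift [ 0.003  0.078 -0.113] turn [ 0.696 -0.003  0.   ] |s| 0.137 deg 39.9
[ 0.326 -0.4    1.778  0.   ]
```

Call:
carry_out([
  {"hand":43,"x":0,"y":0.015,"z":-0.014,"ax":0.08,"ay":0,"az":0},
  {"hand":43,"x":0,"y":0.031,"z":-0.026,"ax":0.172,"ay":0,"az":0},
  {"hand":43,"x":-0.002,"y":0.042,"z":-0.038,"ax":0.26,"ay":0,"az":0},
  {"hand":43,"x":-0.003,"y":0.052,"z":-0.053,"ax":0.347,"ay":0,"az":0},
  {"hand":0,"x":0,"y":0.06,"z":-0.073,"ax":0.46,"ay":0,"az":0},
  {"hand":0,"x":0.001,"y":0.069,"z":-0.093,"ax":0.58,"ay":0,"az":0},
  {"hand":0,"x":0.003,"y":0.078,"z":-0.113,"ax":0.696,"ay":0,"az":0},
  {"hand":0,"x":0.003,"y":0.078,"z":-0.113,"ax":0.696,"ay":0,"az":0},
])

```text
t: 17.08
tool_pos: [0.532, 0.2101, 0.3621]
orientation: [1.805, 2.169, 0.485]
force: [0.4, 0.5, -0.6]
opening: 0.0045
gripper_force: 0.0
```

```bash
python3 - <<'E'
from path import *
show()
move([.485,.278,.26],tool(100.5,0));move([.485,.278,.26],tool(-79.5,0)); move([.475,.27,.30],tool(55,12))
E
```

```text
17.075 [0.532  0.2101 0.3621] opening 0.0045 grip 0.0 F [ 0.4  0.5 -0.6] q [ 0.33 -0.4   1.78 -0.06  1.33  0.14]
shift [ 0.0752 -0.074   0.0782] turn [ 0.3455  0.3432 -1.5434] |s| 0.131 deg 92.7
shift [ 0.0752 -0.074   0.0782] turn [ 0.3432 -0.3455  1.5431] |s| 0.131 deg 92.7
shift [ 0.0692 -0.0672  0.0372] turn [ 0.2185  0.2466 -0.738 ] |s| 0.103 deg 46.3
```

Call:
carry_out([
  {"hand":0,"x":0.008,"y":-0.008,"z":0.008,"ax":0.038,"ay":0.038,"az":-0.17},
  {"hand":0,"x":0.017,"y":-0.016,"z":0.017,"ax":0.077,"ay":0.076,"az":-0.34},
  {"hand":0,"x":0.025,"y":-0.025,"z":0.026,"ax":0.115,"ay":0.114,"az":-0.51},
  {"hand":0,"x":0.033,"y":-0.033,"z":0.035,"ax":0.15,"ay":0.15,"az":-0.68},
  {"hand":0,"x":0.042,"y":-0.041,"z":0.043,"ax":0.19,"ay":0.19,"az":-0.86},
  {"hand":0,"x":0.05,"y":-0.049,"z":0.052,"ax":0.23,"ay":0.23,"az":-1.03},
  {"hand":0,"x":0.058,"y":-0.057,"z":0.06,"ax":0.27,"ay":0.267,"az":-1.2},
  {"hand":0,"x":0.067,"y":-0.065,"z":0.069,"ax":0.307,"ay":0.305,"az":-1.37},
])

```text
t: 18.08
tool_pos: [0.4881, 0.2702, 0.2673]
orientation: [-0.024, 3.11, 0.061]
force: [-0.1, 0.7, -0.2]
opening: 0.0002
gripper_force: 0.0
```

```bash
python3 - <<'E'
from path import *
show(); move([.485,.278,.20],tool(100.5,0));move([.485,.278,.10],tool(100.5,0))
E
```

```text
18.075 [0.4881 0.2702 0.2673] opening 0.0002 grip 0.0 F [-0.1  0.7 -0.2] q [ 0.4  -0.05  1.58  0.02  1.56 -1.19]
shift [0.0051 0.0052 0.0675] turn [ 0.0364  0.0343 -0.1677] |s| 0.068 deg 10.0
shift [0.0082 0.0013 0.1673] turn [ 0.0364  0.0343 -0.1677] |s| 0.168 deg 10.0
```

Call:
carry_out([
  {"hand":0,"x":0.003,"y":0.003,"z":0.03,"ax":0.018,"ay":0.017,"az":-0.084},
  {"hand":0,"x":0.005,"y":0.005,"z":0.065,"ax":0.036,"ay":0.034,"az":-0.168},
  {"hand":0,"x":0.006,"y":0.004,"z":0.1,"ax":0.036,"ay":0.034,"az":-0.168},
  {"hand":0,"x":0.007,"y":0.002,"z":0.135,"ax":0.036,"ay":0.034,"az":-0.168},
  {"hand":0,"x":0.008,"y":0.001,"z":0.155,"ax":0.036,"ay":0.034,"az":-0.168},
  {"hand":0,"x":0.008,"y":0.001,"z":0.167,"ax":0.036,"ay":0.034,"az":-0.168},
  {"hand":0,"x":0.008,"y":0.001,"z":0.167,"ax":0.036,"ay":0.034,"az":-0.168},
])

```text
t: 18.95
tool_pos: [0.485, 0.2785, 0.1024]
orientation: [-0.282, 3.129, 0.004]
force: [0.6, -0.5, -0.3]
opening: 0.0009
gripper_force: 0.0
```

```bash
python3 - <<'E'
from path import *
show(); move([.485,.278,.08],tool(100.5,0)); move([.485,.278,.068],tool(100.5,0))
E
```

```text
18.95 [0.485  0.2785 0.1024] opening 0.0009 grip 0.0 F [ 0.6 -0.5 -0.3] q [ 0.43  0.11  1.73  0.    1.3  -1.32]
shift [ 0.0001 -0.0005  0.0224] turn [ 0.0025  0.0003 -0.0035] |s| 0.022 deg 0.3
shift [ 0.0001 -0.0005  0.0344] turn [ 0.0025  0.0003 -0.0035] |s| 0.034 deg 0.3
```

Call:
carry_out([
  {"hand":0,"x":0,"y":0,"z":0.015,"ax":0,"ay":0,"az":0},
  {"hand":0,"x":0,"y":0,"z":0.024,"ax":0,"ay":0,"az":0},
  {"hand":0,"x":0,"y":0,"z":0.028,"ax":0,"ay":0,"az":0},
  {"hand":0,"x":0,"y":0,"z":0.031,"ax":0,"ay":0,"az":0},
  {"hand":0,"x":0,"y":0,"z":0.033,"ax":0,"ay":0,"az":0},
  {"hand":0,"x":0,"y":0,"z":0.033,"ax":0,"ay":0,"az":0},
])

```text
t: 19.7
tool_pos: [0.4858, 0.279, 0.0738]
orientation: [-0.282, 3.128, 0.005]
force: [-14.1, -7.1, 31.2]
opening: 0.0006
gripper_force: 15.6
```

Call:
carry_out([
  {"hand":0,"x":0,"y":0,"z":-0.003,"ax":0,"ay":0,"az":0},
  {"hand":0,"x":0,"y":0,"z":-0.003,"ax":0,"ay":0,"az":0},
])

```text
t: 19.95
tool_pos: [0.4856, 0.2789, 0.0742]
orientation: [-0.282, 3.127, 0.005]
force: [-3.8, -2.5, 10.6]
opening: 0.0003
gripper_force: 5.1
```

```bash
python3 - <<'E'
from path import *
show(); im,d=shot('side','s9'); cv2.imwrite('pics/c9.png',cv2.resize(im[150:250,190:310],(720,600),interpolation=2))
E
```

```text
19.95 [0.4856 0.2789 0.0742] opening 0.0003 grip 5.1 F [-3.8 -2.5 10.6] q [ 0.43  0.14  1.75  0.    1.25 -1.32]
```

View pics/c9.png

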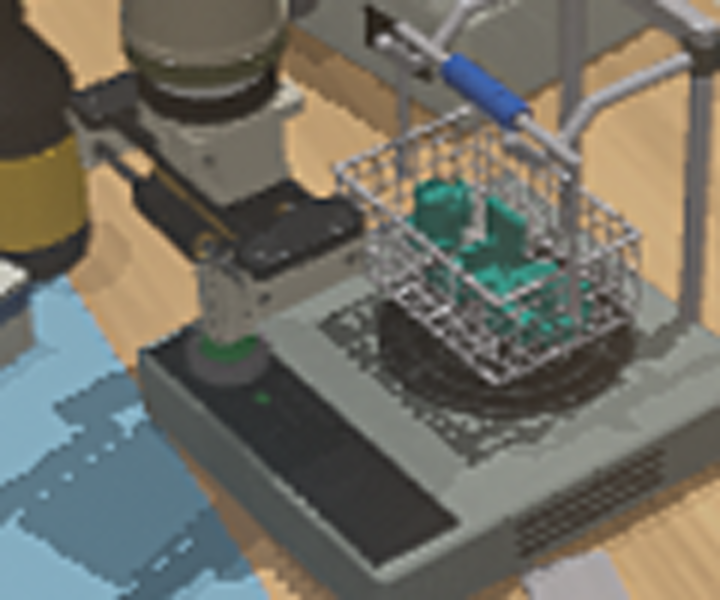

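The side crop shows the shut fingers at (235,300) over the button with a bezel ring around it at (230,365). They are about 35 mm wide and stop stiffly at z=0.074, so the ring is blocking them. I'll press with one finger alone, gripper part open.

Call:
carry_out([
  {"hand":0,"x":0,"y":0,"z":-0.015,"ax":0,"ay":0,"az":0},
  {"hand":20,"x":0,"y":0,"z":-0.03,"ax":0,"ay":0,"az":0},
  {"hand":43,"x":0,"y":0,"z":-0.03,"ax":0,"ay":0,"az":0},
  {"hand":43,"x":0,"y":0,"z":-0.03,"ax":0,"ay":0,"az":0},
  {"hand":43,"x":0,"y":0,"z":-0.03,"ax":0,"ay":0,"az":0},
])

```text
t: 20.62
tool_pos: [0.4847, 0.2784, 0.1021]
orientation: [0.282, -3.128, -0.004]
force: [0.2, 0.2, -0.1]
opening: 0.0357
gripper_force: 0.0
```

```bash
python3 - <<'E'
from path import *
show(); move([.4905,.249,.095],tool(100.5,0)); move([.4905,.249,.068],tool(100.5,0))
im,d=shot('side','s10'); hsv=cv2.cvtColor(im,cv2.COLOR_BGR2HSV); m=cv2.inRange(hsv,(45,80,40),(85,255,255)); m[:198]=0;m[216:]=0;m[:,:214]=0;m[:,241:]=0
v,u=np.nonzero(m); print(len(u),u.mean(),v.mean(),ray('side',u.mean(),v.mean(),.076))
E
```

```text
20.625 [0.4847 0.2784 0.1021] opening 0.0357 grip 0.0 F [ 0.2  0.2 -0.1] q [ 0.43  0.11  1.73  0.    1.3  -1.32]
shift [-0.0005 -0.03    0.007 ] turn [ 0.0026 -0.0007 -0.0034] |s| 0.031 deg 0.2
shift [-0.0005 -0.0301  0.034 ] turn [ 0.0026 -0.0007 -0.0034] |s| 0.045 deg 0.2
48 227.3125 206.14583333333334 [0.48296699 0.27502195 0.076     ]
```

Call:
carry_out([
  {"hand":43,"x":-0.0005,"y":-0.015,"z":0,"ax":0,"ay":0,"az":0},
  {"hand":43,"x":-0.0005,"y":-0.03,"z":0.005,"ax":0,"ay":0,"az":0},
  {"hand":43,"x":-0.0005,"y":-0.03,"z":0.018,"ax":0,"ay":0,"az":0},
  {"hand":43,"x":-0.0005,"y":-0.03,"z":0.024,"ax":0,"ay":0,"az":0},
  {"hand":43,"x":-0.0005,"y":-0.03,"z":0.027,"ax":0,"ay":0,"az":0},
  {"hand":43,"x":-0.0005,"y":-0.03,"z":0.029,"ax":0,"ay":0,"az":0},
  {"hand":43,"x":-0.0005,"y":-0.03,"z":0.029,"ax":0,"ay":0,"az":0},
])

```text
t: 21.55
tool_pos: [0.491, 0.2495, 0.0743]
orientation: [-0.283, 3.129, 0.004]
force: [-2.6, -2.9, 4.7]
opening: 0.04
gripper_force: 2.4
```

```bash
python3 - <<'E'
from path import *
D=R.from_euler('z',10.5,degrees=True); S=np.array([.6185,.2255,0])
for n in('side','top'):
    f=np.load(f'pics/{n}0.npz');d=f['d']; C=D.inv().apply(cloud(n,d).reshape(-1,3)-S); C=C[d.ravel()>0]
    g=lambda x0,x1,y0,y1:C[(C[:,0]>x0)&(C[:,0]<x1)&(C[:,1]>y0)&(C[:,1]<y1)]
    for nm,b in(('table',(-.25,-.18,-.1,.0)),('deck',(-.09,-.07,-.1,.1)),('panel',(-.14,-.11,-.1,0)),('btn',(-.128,-.118,.07,.08))): T=g(*b); print(n,nm,len(T),np.median(T[:,2]).round(4))
    T=g(-.16,-.085,.04,.11); r=np.hypot(T[:,0]+.123,T[:,1]-.075)
    print([(k,np.median(T[(r>k/1e3)&(r<(k+4)/1e3),2]).round(4)) for k in range(0,32,4) if ((r>k/1e3)&(r<(k+4)/1e3)).any()])
E
```

```text
side table 481 0.0022
side deck 246 0.0592
side panel 191 0.0596
side btn 5 0.0803
[(0, np.float64(0.0816)), (4, np.float64(0.0803)), (8, np.float64(0.0815)), (12, np.float64(0.0764)), (16, np.float64(0.0723)), (20, np.float64(0.0697)), (24, np.float64(0.062)), (28, np.float64(0.0603))]
top table 519 0.0018
top deck 314 0.0589
top panel 238 0.0601
top btn 9 0.0811
[(0, np.float64(0.0812)), (4, np.float64(0.0816)), (8, np.float64(0.0803)), (12, np.float64(0.079)), (16, np.float64(0.073)), (20, np.float64(0.069)), (24, np.float64(0.0617)), (28, np.float64(0.0598))]
```

Call:
carry_out([
  {"hand":43,"x":0,"y":0,"z":-0.0045,"ax":0,"ay":0,"az":0},
  {"hand":43,"x":0,"y":0,"z":-0.0045,"ax":0,"ay":0,"az":0},
  {"hand":43,"x":0,"y":0,"z":-0.0045,"ax":0,"ay":0,"az":0},
])

```text
t: 21.92
tool_pos: [0.4914, 0.2498, 0.0785]
orientation: [-0.282, 3.128, 0.006]
force: [0.6, 0.1, 2.1]
opening: 0.04
gripper_force: 1.1
```

Contact starts by z≈0.079 and stops hard at 0.074: about 6 mm of button travel, with the ring lower at 0.07. So those were full presses; one more firm press with the finger makes sure.

Call:
carry_out([
  {"hand":43,"x":0,"y":0,"z":0.003,"ax":0,"ay":0,"az":0},
  {"hand":43,"x":0,"y":0,"z":0.006,"ax":0,"ay":0,"az":0},
  {"hand":43,"x":0,"y":0,"z":0.0075,"ax":0,"ay":0,"az":0},
  {"hand":43,"x":0,"y":0,"z":0.0075,"ax":0,"ay":0,"az":0},
  {"hand":43,"x":0,"y":0,"z":0.0075,"ax":0,"ay":0,"az":0},
])

```text
t: 22.55
tool_pos: [0.4918, 0.2499, 0.0737]
orientation: [-0.283, 3.127, 0.006]
force: [-10.2, -3.6, 25.8]
opening: 0.0402
gripper_force: 13.1
```

Call:
carry_out([
  {"hand":43,"x":0,"y":0,"z":-0.02,"ax":0,"ay":0,"az":0},
  {"hand":43,"x":0,"y":0,"z":-0.06,"ax":0,"ay":0,"az":0},
  {"hand":43,"x":0,"y":0,"z":-0.11,"ax":0,"ay":0,"az":0},
  {"hand":43,"x":0,"y":0,"z":-0.16,"ax":0,"ay":0,"az":0},
  {"hand":43,"x":0,"y":0,"z":-0.2,"ax":0,"ay":0,"az":0},
  {"hand":43,"x":0,"y":0,"z":-0.2,"ax":0,"ay":0,"az":0},
])

```text
t: 23.3
tool_pos: [0.4927, 0.2494, 0.2746]
orientation: [-0.282, 3.123, 0.007]
force: [-0.2, -0.2, -0.6]
opening: 0.0401
gripper_force: 0.0
```

```bash
python3 - <<'E'
from path import *
show(); D=R.from_euler('z',10.5,degrees=True); S=np.array([.6185,.2255,.23])
im,d=shot('side','s11')
m=(im[...,0].astype(int)>im[...,2]*1.4)&(im[...,0]>im[...,1]*1.2); C=D.inv().apply(cloud('side',d).reshape(-1,3)-S).reshape(420,560,3)
m&=(abs(C[...,0])<.04)&(abs(C[...,1])<.06)&(abs(C[...,2])<.04); print(m.sum(),C[m].mean(0))
h=cv2.cvtColor(im,cv2.COLOR_BGR2HSV); t=(cv2.inRange(h,(80,80,40),(95,255,255))>0)&(abs(C[...,0])<.07)&(abs(C[...,1])<.09); print('prints',t.sum(),C[t].min(0),C[t].max(0))
E
```

```text
23.3 [0.4927 0.2494 0.2746] opening 0.0401 grip 0.0 F [-0.2 -0.2 -0.6] q [ 0.37 -0.02  1.55  0.    1.61 -1.38]
73 [-0.00141335 -0.00219025  0.006738  ]
prints 154 [-0.02473526 -0.07853379 -0.17446577] [ 0.05240783  0.07682627 -0.0828623 ]
```

```bash
python3 -c "
from plant import robot; print(robot.close_job())"
```

```text
the job is handed in; nothing more can be done
None
```

The basket hangs on both dryer hooks with its prints inside. I then pressed the start button to its hard stop (about 26 N, against the 5 N it needs), backed the arm off clear of everything, and handed the job in at about 23 s; no verdict was returned.

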